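# Close a storage tin with the lever press

### The job

Stand the open tin in the locating ring of the hand press and lay its lid squarely on the rim. Then swing the press's lever down to its stop so that the lid snaps fully home, and let the lever return all the way up; leave the closed tin standing in the ring and do not disturb the two tins that are already closed.

Things in the scene. Friction and masses are not known exactly. Their poses are not given: they have to be found in the camera images.
- press: fixed hand-lever press: grey base plate 232 x 104 mm, 14 mm thick. Origin on the worktop under the centre of the locating ring; its +x axis runs along the base towards the hinge bracket (105 mm tall, 135 mm from the ring's centre), z up. +y is the side to which the lever's grip sticks out
- press_nest (a point): centre of the locating ring's floor, 14 mm above the worktop: the place of the tin. The ring is 5 mm high, 55 mm inside and 66 mm outside diameter
- lever_hinge (a point): centre of the lever's hinge, 88.5 mm above the worktop; the hinge axis is level, along the press's y
- lever_grip (a point): middle of the lever's black grip, a level round bar 17 mm thick and 70 mm long, parallel to the hinge axis at the free end of the lever, 225 mm from the hinge axis and 53 mm to the side of the lever arm. Raised, it stands about 306 mm above the worktop; at the stop, level with the hinge (88.5 mm). It moves with the lever
- lever (a joint): swing of the lever in rad: 0 raised (arm 75 degrees above level, leaning slightly towards the ring), 1.309 at its lower stop (arm level, its round pad pressing the lid home). A spring returns it to 0; at the grip it takes about 4 N to swing and up to about 15 N to snap the lid
- tin: open steel tin, round, 50 mm diameter, 50 mm tall, rim slightly tapered, with four small sprung snap beads sticking out 2.7 mm just below the rim (7 mm under it). Origin at the centre of its underside, z up along its axis
- lid: dark steel snap lid, round, flat on top, 57 mm outside diameter, 12.5 mm tall, lying open side down. Skirt 10 mm deep, 53 mm inside diameter, fits outside the tin's rim. Origin at the centre of its lower edge, z up. Laid loosely on the tin its origin is about 45 mm above the tin's origin (it rests on the beads); fully home it is 40 mm above
- closed_tin0: a tin that is closed already, with lid 57 mm diameter, 52.5 mm tall; to be left alone. Origin at the centre of its underside
- closed_tin1: another closed tin, the same; to be left alone. Origin at the centre of its underside
Mind the look-alikes: they are no part of the job. Leave any purple or yellow look-alike of the tin alone.

How it is judged:
By the outcome, as a careful person would: the job done as asked, in the order asked, and still so for the second after the job is handed in, with the robot touching nothing.
It also fails if it takes over 70 s, if anything falls off the work surface, if the arm or the gripper's body presses on something with over 40 N, if the wrist force passes 120 N, or if a joint passes its speed limit or range.

### The arm

A 6-joint arm with a two-finger parallel gripper is mounted at the origin on a cart in front of the work surface, level with it; the furniture and walls round the work are solid. World frame = base frame: x ahead of the robot, y to its left, z up, the work surface at z = 0. Lengths are in m, angles in degrees, forces in N, time in s.
With the tool pointing down it reaches from about 0.375 to 0.9 m from the base axis. Payload 3.1 kg.
Tool frame: the origin (TCP) lies at the very end of the fingers, on their centre line; the grasp point (between the pads) lies 19 mm behind it; z points along the fingers, y is the line along which they close (so a half turn about z gives the same grasp; the last joint's range is limited). The gripper opens to 87 mm and grips with 3 to 60 N. Pads are 19 mm wide; open, the fingers measure 117 mm over their backs; the gripper's body (75 mm by 190 mm) begins 51 mm behind the grasp point.
Start: joints at [-80.071, 30.224, 82.088, -0, 67.689, -10.227], TCP at [0.215, -0.587, 0.186] pointing down, gripper open.
Joint ranges: [-176.69, 176.69], [-43.24, 126.21], [12.49, 139.97], [-82, 262], [0, 151.66], [-163.58, 163.58]. Speed limits (degrees/s): [159.86, 159.86, 180, 180, 180, 180].

### API

Orientations are given as a 3x3 rotation matrix whose columns are the frame's x, y, z axes.
In Python, from rig import readout, viewer, ticket gives the robot as it stands.
- The arm moves only by the tool send_rows, never from a script. Its argument "moves" is a list of rows, each a list of 6 numbers: the shift along the tool's x, y, z in units of 250 mm (1.0 is 250 mm), then the turn, a rotation vector about the tool's x, y, z in units of 90 degrees (1.0 is 90 degrees). A call has 1 to 12 rows; each row is the pose to reach, as a shift and turn from the pose commanded when the call began, along the tool's axes at that moment; what a row does not reach only later rows make up. A row lasts 1/10 s, in which the tool goes at most 50 mm and 8.59 degrees, less where a joint would pass 70% of its speed; a pose out of reach is approached as far as the arm can. A call with a number of a shift or a turn outside -1 to 1 is refused whole. A call with a gripper value outside its range is refused whole. "grip" is the opening, from 0 (shut) to 1 (fully open), set as the call begins (left out, the last holds). The fingers move at their own pace and stop on an object; the grip force is fixed at half the most. Time passes only in rows, so rows that repeat a pose let the fingers close. It gives the time, the measured TCP pose, the force, the opening and the grip force at its end, in the units of the state.
- readout.read_state(): the state, without advancing time (a new reading comes with each control period).
- viewer.capture(name): name is "scene" or "top"; returns (picture, depth): 420x560x3 uint8, red, green, blue; 420x560 float32, m along the optical axis (not along the pixel's ray), 0 where there is no reading.
- viewer.camera_info(name): a dict with "fx", "fy", "cx", "cy" (pixels), "R" (3x3) and "t" (3): a world point X has camera coordinates R X + t. Camera axes: x right, y down, z forward; pixel columns grow to the right and rows downward; lengths in m; the calibration is good to about 2 mm. A picture is of the moment at which its call begins. camera_info takes no time and is no camera call.
- ticket.hand_in(): hands the job in; it is judged then, once.
The state is a dict: "time_s": time; "joint_positions": joint angles; "qvel": joint speeds; "tau": joint torques, N m; "position": TCP position; "tcp_rot": TCP orientation; "force": force on the tool from outside, world axes, zero at the start; "moment": the same for the moment, N m; "opening": opening from 0.0 (shut) to 1.0 (fully open); "grasp_force": force on a finger pad.
Only numpy, scipy, OpenCV 4.12 (cv2) and the standard library are available. Lean on these libraries where they do the work, as an engineer would, in place of code of your own. Each camera call takes 0.05 s, during which the arm holds its last target. There are 200 camera calls.

## Working session

There is one attempt and no reset: what is moved stays moved. The work goes in short steps, Python scripts to look and compute and a tool call to move; the robot and the scene stay as the last step left them, time stands still between calls to the robot, and variables do not carry over. Pictures are saved under pics/ and viewed, at most 10 in all, crops included, and the job is handed in when it is done.

Besides the shell and the picture viewer there is one more tool, called after ">>>" by a JSON object that holds its "api" and its "payload", one argument or row to a line. send_rows: Moves the arm, as the interface text tells. Shifts and turns lie within -1 to 1; 1 stands for 250 mm of shift or 90 degrees of turn. Its arguments: {"type":"object","properties":{"moves":{"type":"array"},"grip":{"type":"number"}},"required":["moves"]}

```bash
mkdir -p pics; ls; cat > h.py <<'E'
import numpy as np, cv2
from rig import readout, viewer, ticket
def cap(n,f=None):
    p,d=viewer.capture(n)
    if f: cv2.imwrite(f'pics/{f}.png',p[:,:,::-1])
    return p,d
def cloud(n,d):
    c=viewer.camera_info(n);R=np.array(c['R']);t=np.array(c['t'])
    v,u=np.mgrid[:d.shape[0],:d.shape[1]]
    P=np.stack([(u-c['cx'])/c['fx']*d,(v-c['cy'])/c['fy']*d,d],-1)
    return (P-t)@R
E
python3 - <<'E'
from h import *
for n in('scene','top'):
    p,d=cap(n,n+'0'); np.savez(n+'0.npz',p=p,d=d); c=viewer.camera_info(n); print(n,c, -np.array(c['R']).T@c['t'])
print(readout.read_state())
E
```

```text
pics
scene {'fx': 499.1417578842672, 'fy': 499.1417578842672, 'cx': 276.56867873764224, 'cy': 207.45086479235394, 'R': array([[ 0.51426061, -0.85763249, -0.00159479],
       [-0.49302201, -0.29410731, -0.81879802],
       [ 0.70175874,  0.42186184, -0.57407949]]), 't': array([-0.26552686,  0.38369857,  1.3089278 ])} [-0.59282968 -0.66706259  1.06517678]
top {'fx': 466.8306000684346, 'fy': 466.8306000684346, 'cx': 280.0532794512581, 'cy': 206.32841943924393, 'R': array([[-0.02526529, -0.9993195 , -0.0268737 ],
       [-0.98822243,  0.02902515, -0.15024633],
       [ 0.15092411,  0.02276117, -0.98828328]]), 't': array([0.00405837, 0.49878404, 1.41724547])} [ 0.27911561 -0.04267984  1.47568954]
{'time_s': 0.1, 'joint_positions': array([-8.00706153e+01,  3.02712840e+01,  8.21488310e+01,  8.37553234e-05,
        6.76866198e+01, -1.02271844e+01]), 'qvel': array([-0.04043049, -0.19792654, -0.24360495,  0.01523299,  0.04505648,
        0.03538661]), 'tau': array([-2.66218003e-04, -4.40987384e+01, -1.77151036e+01,  6.34164736e-02,
        5.33973263e-02, -5.13895964e-05]), 'position': array([ 0.21527195, -0.58600253,  0.18479597]), 'tcp_rot': array([[ 9.38754738e-01,  3.44585894e-01, -3.19891118e-04],
       [ 3.44585883e-01, -9.38753003e-01,  1.83520230e-03],
       [ 3.32086078e-04, -1.83303482e-03, -9.99998265e-01]]), 'force': array([ 0.2953293 , -0.75257002,  0.42610273]), 'moment': array([ 0.02710706, -0.00773108, -0.0298633 ]), 'grasp_force': 0.0, 'opening': 0.9987315760598553}
```

View pics/scene0.png

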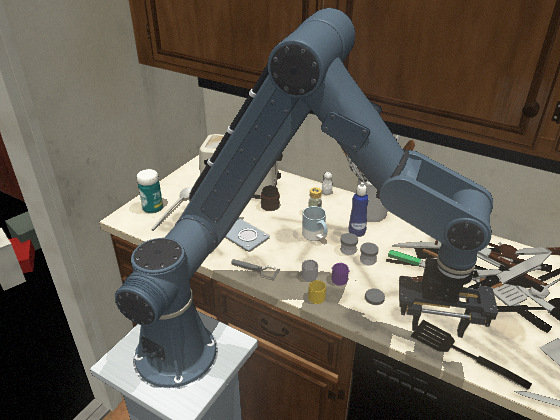

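View pics/top0.png

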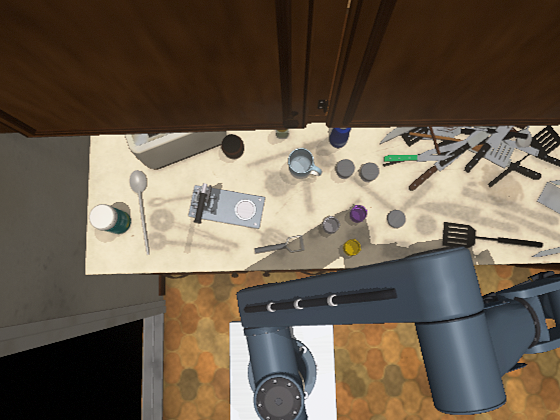

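Candidates in the top view: open tin, grey (331,225); look-alikes purple (358,214) and yellow (352,247); lid, flat dark disc (397,218); closed tins (345,168) and (369,171). Ring at (244,210), hinge near (202,203). I choose grey (331,225) as the tin and (397,218) as the lid, and check them in a close crop.

```bash
python3 - <<'E'
from h import *
T=np.load('top0.npz');S=np.load('scene0.npz')
a=cv2.resize(T['p'][150:270,180:420],(800,400),interpolation=cv2.INTER_CUBIC)
b=cv2.resize(S['p'][190:310,200:400],(800,480),interpolation=cv2.INTER_CUBIC)[:, :, :]
b=cv2.resize(b,(333,200)); 
cv2.imwrite('pics/crop0.png',a[:,:,::-1])
X=cloud('top',T['d'])
for n,(u,v) in dict(tin=(331,225),lid=(397,218),ct0=(345,168),ct1=(369,171),ring=(244,210),hinge=(202,203),table=(300,260),purple=(358,214),yel=(352,247)).items():
    print(n,X[v,u].round(4))
# height map blobs
z=X[...,2]; ok=(T['d']>0)&(X[...,0]>.33)&(X[...,0]<.85)&(abs(X[...,1])<.5)
m=((z>.004)&(z<.4)&ok).astype('uint8')
n,l,st,c=cv2.connectedComponentsWithStats(m)
for i in range(1,n):
    if st[i,4]>40: 
        q=X[l==i]; print(st[i],c[i].round(1),q.min(0).round(3),q.max(0).round(3),np.median(q,0).round(4))
# lever points
m=ok&(z>.06)&(X[...,1]>.1)&(X[...,1]<.35)&(X[...,0]<.7)
v,u=np.nonzero(m)
for i in range(0,len(u),max(1,len(u)//60)): print(u[i],v[i],X[v[i],u[i]].round(3))
E
```

```text
tin [ 4.399e-01 -1.687e-01  1.000e-04]
lid [ 0.4551 -0.3758  0.0093]
ct0 [ 0.6115 -0.2152  0.0511]
ct1 [ 0.6006 -0.2898  0.0467]
ring [0.4946 0.1061 0.009 ]
hinge [0.4706 0.1812 0.3153]
table [ 0.3323 -0.0671 -0.0025]
purple [ 0.4725 -0.2555  0.0006]
yel [ 0.3686 -0.2316 -0.0004]
[379 127  62  28 673] [412.8 135.2] [ 0.626 -0.5    0.004] [ 0.751 -0.334  0.138] [ 0.7208 -0.4417  0.0128]
[276 129  15  12 119] [282.7 133.6] [ 0.721 -0.048  0.004] [ 0.755 -0.001  0.095] [ 0.7285 -0.0246  0.0484]
[329 128  25  23 358] [339.9 136.8] [ 0.682 -0.252  0.004] [ 0.745 -0.173  0.176] [ 0.6975 -0.1973  0.0877]
[ 124  131  123   40 2968] [181.2 146.4] [0.633 0.097 0.004] [0.758 0.499 0.2  ] [0.6776 0.293  0.1232]
[287 147  37  33 720] [302.8 163.7] [ 0.591 -0.15   0.004] [ 0.697 -0.035  0.097] [ 0.6356 -0.0835  0.0296]
[384 149  52  17 435] [409.9 157.7] [ 0.627 -0.5    0.004] [ 0.676 -0.344  0.042] [ 0.6429 -0.4249  0.0288]
[336 158  21  23 299] [345.6 168.2] [ 0.583 -0.256  0.005] [ 0.655 -0.19   0.062] [ 0.6111 -0.217   0.0518]
[360 159  20  25 307] [369.6 171.8] [ 0.57  -0.327  0.004] [ 0.65  
[... 1919 characters left out ...]
 0.114 0.785]
86 80 [0.594 0.273 0.788]
154 82 [0.594 0.171 0.771]
63 85 [0.594 0.318 0.772]
135 87 [0.595 0.207 0.753]
58 90 [0.593 0.333 0.757]
139 92 [0.594 0.207 0.733]
75 95 [0.594 0.317 0.731]
165 97 [0.594 0.17  0.709]
112 100 [0.595 0.265 0.702]
206 102 [0.593 0.103 0.682]
167 105 [0.593 0.176 0.673]
138 108 [0.594 0.233 0.662]
111 111 [0.594 0.287 0.651]
94 114 [0.594 0.324 0.639]
214 116 [0.593 0.101 0.608]
209 119 [0.593 0.114 0.592]
209 122 [0.594 0.117 0.572]
217 125 [0.591 0.103 0.56 ]
113 129 [0.59  0.319 0.558]
131 132 [0.594 0.293 0.525]
170 138 [0.683 0.298 0.189]
171 144 [0.67  0.299 0.174]
196 149 [0.684 0.248 0.065]
195 189 [0.548 0.243 0.106]
194 220 [0.428 0.202 0.312]
```

View pics/crop0.png

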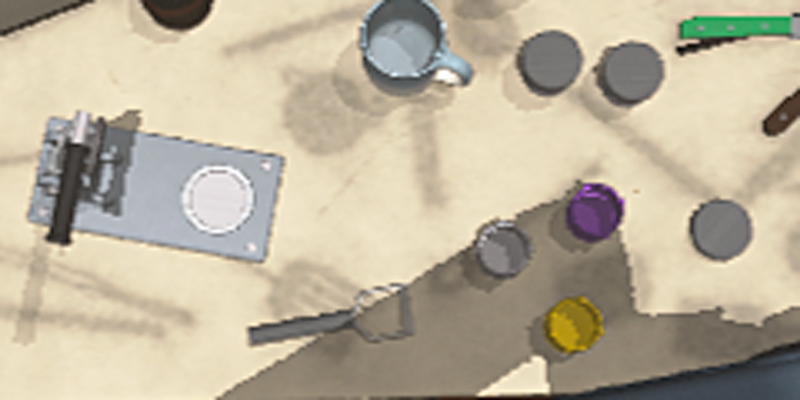

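The crop confirms the choices. The grey tin is open, at crop (503,248); purple is at (595,212), yellow at (574,325), and the lid is the flat disc at (721,229). The ring is at (218,199) and the grip bar is black, at (68,195). Next I measure these accurately in both views.

```bash
cat >> h.py <<'E'
def ray(n,u,v,z):
    c=viewer.camera_info(n);R=np.array(c['R']);t=np.array(c['t']);o=-R.T@t
    d=R.T@np.array([(u-c['cx'])/c['fx'],(v-c['cy'])/c['fy'],1]);return o+d*(z-o[2])/d[2]
def proj(n,X):
    c=viewer.camera_info(n);q=np.array(c['R'])@X+np.array(c['t']);return np.array([c['fx']*q[0]/q[2]+c['cx'],c['fy']*q[1]/q[2]+c['cy']])
E
python3 - <<'E'
from h import *
for n in('top','scene'):
    D=np.load(n+'0.npz');p=D['p'];X=cloud(n,D['d']);z=X[...,2]
    print(n)
    def near(x,y,r): return np.hypot(X[...,0]-x,X[...,1]-y)<r
    # closed tins / lid: top face by height
    for nm,x,y,z0 in(('lid',.452,-.375,.0125),('ct0',.611,-.217,.0525),('ct1',.5965,-.291,.0525),('tin',.4377,-.166,.05)):
        m=near(x,y,.045)&(abs(z-z0)<.009); q=X[m]
        if m.sum()<15: print(nm,m.sum()); continue
        v,u=np.nonzero(m)
        if nm=='tin': (cu,cv_),ax,_=cv2.fitEllipse(cv2.convexHull(np.c_[u,v].astype(np.float32)))
        else: cu,cv_=u.mean(),v.mean()
        print(nm,m.sum(),'ray',ray(n,cu,cv_,z0).round(4),'med',np.median(q,0).round(4),'mid',((q.min(0)+q.max(0))/2).round(4),(q.max(0)-q.min(0)).round(3))
    # ring
    g=p.astype(int); hsv=cv2.cvtColor(p,cv2.COLOR_RGB2HSV)
    m=near(.495,.106,.05)&(hsv[...,1]<30)&(g.min(2)>150)
    k,l,st,c=cv2.connectedComponentsWithStats(m.astype('uint8'))
    for i in range(1,k):
        if st[i,4]>30:
            pts=np.argwhere(l==i)[:,::-1].astype(np.float32); e=cv2.fitEllipse(cv2.convexHull(pts))
            print('ring',st[i],c[i].round(2),e,ray(n,*e[0],.0175).round(4))
    # plate
    s=near(.505,.145,.16)&(z>.004)&(z<.03); 
    r=cv2.minAreaRect(X[s][:,:2].astype(np.float32)); print('plate',r)
    bl=near(.46,.19,.12)&(g.max(2)<60)&(z>.2); print('grip',bl.sum(),X[bl].min(0).round(3),X[bl].max(0).round(3),np.median(X[bl],0).round(3))
    if bl.sum()>10:
        q=X[bl]; w=np.linalg.svd(q-q.mean(0),full_matrices=False)[2][0]; print(q.mean(0),w)
E
```

```text
top
lid 327 ray [ 0.4523 -0.3743  0.0125] med [ 0.4523 -0.3741  0.0115] mid [ 0.4527 -0.3735  0.0124] [0.083 0.083 0.018]
ct0 263 ray [ 0.6118 -0.217   0.0525] med [ 0.612  -0.2172  0.0524] mid [ 0.6117 -0.2171  0.0522] [0.056 0.054 0.016]
ct1 266 ray [ 0.5985 -0.2917  0.0525] med [ 0.5988 -0.2917  0.0524] mid [ 0.599  -0.2921  0.0525] [0.055 0.057 0.018]
tin 60 ray [ 0.436  -0.1655  0.05  ] med [ 0.4329 -0.1652  0.0476] mid [ 0.4359 -0.1662  0.0488] [0.052 0.052 0.015]
ring [229 194  31  32 752] [243.75 209.69] ((243.85157775878906, 209.7086944580078), (30.838438034057617, 31.307432174682617), 57.886966705322266) [0.4944 0.1057 0.0175]
plate ((0.5053801536560059, 0.1457352191209793), (0.3177850544452667, 0.3113729953765869), 7.405822277069092)
grip 87 [0.422 0.172 0.232] [0.502 0.202 0.32 ] [0.458 0.187 0.313]
[0.45873672 0.18734896 0.31102045] [-0.96763929  0.19479586  0.1604019 ]
scene
lid 298 ray [ 0.4505 -0.3742  0.0125] med [ 0.4515 -0.3734  0.0124] mid [ 0.4509 -0.3773  0.0121] [0.083 0.085 0.017]
ct0 189 ray [ 0.6117 -0.2159  0.0525] med [ 0.6093 -0.2167  0.0537] mid [ 0.6158 -0.2152  0.0519] [0.062 0.056 0.016]
ct1 199 ray [ 0.5986 -0.2909  0.0525] med [ 0.5978 -0.2906  0.0532] mid [ 0.6011 -0.2902  0.051 ] [0.061 0.055 0.015]
tin 98 ray [ 0.4356 -0.1651  0.05  ] med [ 0.4338 -0.164   0.0483] mid [ 0.4381 -0.1619  0.0493] [0.055 0.054 0.016]
ring [232 227  30  19 395] [246.52 235.97] ((246.48960876464844, 235.7299346923828), (19.052959442138672, 29.49765396118164), 86.60022735595703) [0.4928 0.1045 0.0175]
plate ((0.5163962244987488, 0.08775132149457932), (0.3180878162384033, 0.19991150498390198), 10.743142127990723)
grip 15 [0.422 0.192 0.301] [0.434 0.205 0.318] [0.425 0.197 0.31 ]
[0.42621165 0.19766371 0.31048289] [ 0.15142633  0.50614919 -0.84904833]
```

>>> {"api": "send_rows", "payload": {
  "moves": [
    [0.705,-0.638,0,0,0,0],
    [0.705,-0.638,0,0,0,0],
    [0.705,-0.638,0,0,0,0],
    [0.705,-0.638,0,0,0,0],
    [0.705,-0.638,0,0,0,0]
  ],
  "grip": 1
}}

```text
time_s: 0.6
position: [0.3263, -0.3727, 0.1852]
tcp_rot: [[0.939, 0.345, -0.001], [0.345, -0.939, 0.002], [0.0, -0.002, -1.0]]
force: [1.0, -0.5, -0.1]
opening: 1.002
grasp_force: 0.0
```

```bash
python3 - <<'E'
from h import *
for n,(u,v) in (('top',(244,210)),('scene',(247,236))):
    p=np.load(n+'0.npz')['p']; g=cv2.cvtColor(p,cv2.COLOR_RGB2GRAY)
    print(g[v,u-20:u+21:1]); 
    for th in (185,200,210):
        m=np.zeros(g.shape,'uint8'); m[v-20:v+21,u-22:u+23]=g[v-20:v+21,u-22:u+23]>th
        k,l,st,c=cv2.connectedComponentsWithStats(m); 
        for i in range(1,k):
            if st[i,4]>60:
                pts=np.argwhere(l==i)[:,::-1].astype(np.float32); e=cv2.fitEllipse(cv2.convexHull(pts)); print(n,th,st[i],c[i].round(2),np.round(e[0],2),np.round(e[1],1),ray(n,*e[0],.0175).round(4))
print(readout.read_state()['position'])
E
```

```text
[181 182 182 183 182 181 181 179 180 178 202 240 229 201 228 226 225 226
 227 227 226 226 224 225 224 224 222 222 224 214 231 225 150 179 179 178
 180 170 151 203 236]
top 185 [222 190  45  41 474] [249.89 213.26] [245.05 216.13] [45.3 90.2] [0.4738 0.1022 0.0175]
top 185 [222 200  34  25 426] [242.15 211.59] [238.87 212.92] [23.3 35.5] [0.4846 0.1216 0.0175]
top 200 [230 190  37  41 284] [258.38 204.75] [168.   -40.96] [ 64.6 575.4] [1.3789 0.3569 0.0175]
top 200 [234 200  22  20 320] [244.76 209.48] [244.74 209.3 ] [20.  21.4] [0.4956 0.1029 0.0175]
top 200 [222 223  32   8 159] [234.11 227.67] [221.85 226.45] [ 7.  63.3] [0.4431 0.1759 0.0175]
top 210 [230 190  37  41 270] [258.32 204.42] [249.73 196.48] [33.7 70.9] [0.5362 0.0864 0.0175]
top 210 [235 200  21  20 296] [245.06 209.45] [244.86 209.16] [19.8 20.8] [0.496  0.1025 0.0175]
top 210 [222 223  30   8 147] [233.33 227.69] [215.41 225.71] [ 7.1 71.9] [0.446  0.1962 0.0175]
[189 197 193 192 193 193 190 195 192 192 191 135 199 145 218 224 224 224
 221 220 219 224 221 220 221 222 222 226 223 255 185 187 189 188 187 188
 188 187 189 194 184]
scene 185 [227 216  43  34 889] [250.04 229.59] [249.56 230.03] [35.  48.2] [0.5245 0.113  0.0175]Traceback (most recent call last):
  File "<stdin>", line 10, in <module>
cv2.error: OpenCV(4.12.0) /io/opencv/modules/imgproc/src/shapedescr.cpp:361: error: (-201:Incorrect size of input array) There should be at least 5 points to fit the ellipse in function 'fitEllipseNoDirect'
```

>>> {"api": "send_rows", "payload": {
  "moves": [
    [0.706,-0.64,0,0,0,0],
    [0.706,-0.64,0,0,0,0],
    [0.706,-0.64,0,0,0,0],
    [0.706,-0.64,0,0,0,0],
    [0.706,-0.64,0,0,0,0],
    [0.706,-0.64,0.1,0,0,0],
    [0.706,-0.64,0.3,0,0,0],
    [0.706,-0.64,0.45,0,0,0],
    [0.706,-0.64,0.6,0,0,0],
    [0.706,-0.64,0.68,0,0,0],
    [0.706,-0.64,0.704,0,0,0],
    [0.706,-0.64,0.704,0,0,0]
  ],
  "grip": 0.85
}}

```text
time_s: 1.8
position: [0.4359, -0.1649, 0.009]
tcp_rot: [[0.939, 0.345, -0.002], [0.345, -0.939, 0.001], [-0.001, -0.002, -1.0]]
force: [0.5, -0.2, 0.4]
opening: 0.847
grasp_force: 0.0
```

```bash
python3 - <<'E'
from h import *
a=cv2.resize(cap('top')[0][180:260,290:410],(600,400),interpolation=2)
q,d=cap('scene'); np.savez('scene1.npz',p=q,d=d); b=cv2.resize(q[200:320,240:400],(600,450),interpolation=2)
cv2.imwrite('pics/c1.png',cv2.resize(np.vstack([a,b]),(424,600))[:,:,::-1])
# ring in scene: annulus bright/dark edges via adaptive crop
c=q[215:260,220:275]; g=cv2.cvtColor(c,cv2.COLOR_RGB2GRAY)
print(g[8:36:2,8:46:2])
E
```

```text
[[117 116 196 195 190 189 190 188 189 185 186 236 237 238 239 238 237 237
  233]
 [111 194 193 192 186 189 187 190 188 189 187 184 221 240 240 239 238 238
  237]
 [194 192 194 191 191 190 191 190 191 188 191 190 185 199 202 239 238 237
  238]
 [196 193 191 195 192 190 187 117 249 241 211 240 244 146 184 203 240 240
  239]
 [196 193 190 191 192 188 254 109 228 231 228 227 180 153 235 189 191 133
  243]
 [197 197 192 192 193 194 165 228 223 222 224 228 223 234 157 110 110 111
  118]
 [194 193 191 197 191 246 226 225 220 221 225 226 136 129 164 108 115 113
  113]
 [173 197 195 190 190 108 255 225 228 229 128 129 130 142 169 112 114 119
  114]
 [114 127 191 197 194 198 155 142 141 124 139 170 169 127 112 115 112 112
  114]
 [241 221  86 156 192 110 112 114 116 100 109 100 114 112 116 116 116  99
  115]
 [238 241 223 223  91 113 116 117 116 116 114 115 112 116 115  97 101 148
  152]
 [240 241 243 151 110  99  94 112 116 120 136 116 118 117 101 117 150 151
  148]
 [248 142 144 145 145 110 102  90 109 114 116 113 113 100 152 149 150 150
  149]
 [145 149 148 149 145 141 136 103 104  96 121 105 115 150 150 151 148 152
  153]]
```

View pics/c1.png

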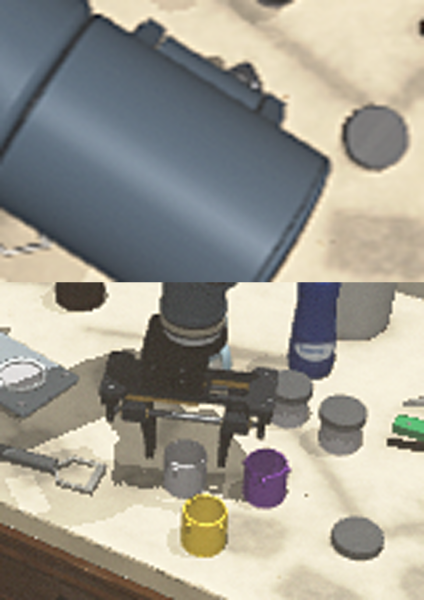

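The fingers straddle the grey tin (lower crop 185,470), clear of purple (267,477) and yellow (205,525). I squeeze it once at this yaw to centre it.

>>> {"api": "send_rows", "payload": {
  "moves": [
    [0,0,0,0,0,0],
    [0,0,0,0,0,0],
    [0,0,0,0,0,0],
    [0,0,0,0,0,0],
    [0,0,0,0,0,0]
  ],
  "grip": 0
}}

```text
time_s: 2.4
position: [0.4365, -0.1651, 0.0099]
tcp_rot: [[0.939, 0.344, 0.0], [0.344, -0.939, -0.0], [0.0, 0.0, -1.0]]
force: [1.3, 1.5, 1.0]
opening: 0.539
grasp_force: 28.3
```

>>> {"api": "send_rows", "payload": {
  "moves": [
    [0,0,0,0,0,0],
    [0,0,0,0,0,0],
    [0,0,0,0,0,0],
    [0,0,0,0,0,-0.678],
    [0,0,0,0,0,-0.678],
    [0,0,0,0,0,-0.678],
    [0,0,0,0,0,-0.678],
    [0,0,0,0,0,-0.678],
    [0,0,0,0,0,-0.678],
    [0,0,0,0,0,-0.678],
    [0,0,0,0,0,-0.678],
    [0,0,0,0,0,-0.678]
  ],
  "grip": 0.85
}}

```text
time_s: 3.6
position: [0.4364, -0.1652, 0.0096]
tcp_rot: [[0.156, 0.988, -0.0], [0.988, -0.156, 0.0], [0.0, -0.0, -1.0]]
force: [-0.3, 0.7, 0.3]
opening: 0.848
grasp_force: 0.0
```

>>> {"api": "send_rows", "payload": {
  "moves": [
    [0,0,0,0,0,0],
    [0,0,0,0,0,0],
    [0,0,0,0,0,0],
    [0,0,0,0,0,0],
    [0,0,0,0,0,0]
  ],
  "grip": 0
}}

```text
time_s: 4.1
position: [0.4365, -0.1652, 0.0096]
tcp_rot: [[0.154, 0.988, 0.0], [0.988, -0.154, -0.0], [-0.0, 0.0, -1.0]]
force: [-0.5, 0.4, -2.0]
opening: 0.536
grasp_force: 28.0
```

>>> {"api": "send_rows", "payload": {
  "moves": [
    [0,0,-0.1,0,0,0],
    [0,0,-0.25,0,0,0],
    [0,0,-0.4,0,0,0],
    [0,0,-0.4,0,0,0]
  ],
  "grip": 0
}}

```text
time_s: 4.5
position: [0.4391, -0.1669, 0.1134]
tcp_rot: [[0.153, 0.988, 0.007], [0.988, -0.153, -0.005], [-0.004, 0.008, -1.0]]
force: [1.3, -0.6, -1.2]
opening: 0.537
grasp_force: 28.1
```

```bash
python3 - <<'E'
from h import *
p,d=cap('top');q,e=cap('scene')
np.savez('t2.npz',p=p,d=d,q=q,e=e)
a=cv2.resize(p[180:240,180:280],(500,300),interpolation=0)
b=cv2.resize(q[205:265,205:305],(500,300),interpolation=0)
cv2.imwrite('pics/c2.png',np.vstack([a,b])[:,:,::-1])
X=cloud('top',d);z=X[...,2]
# grip points: z>.29 
m=(z>.29)&(z<.33)&(abs(X[...,0]-.46)<.07)&(abs(X[...,1]-.19)<.05)
v,u=np.nonzero(m);P=X[m];print(len(P),P.min(0).round(3),P.max(0).round(3)); g=p[m].astype(int).sum(1); b=g<160
print('black',b.sum(),P[b].mean(0).round(4),P[b].min(0).round(3),P[b].max(0).round(3)); w=np.linalg.svd(P[b]-P[b].mean(0))[2][0];print(w)
E
```

```text
273 [0.421 0.17  0.294] [0.524 0.203 0.32 ]
black 79 [0.4558 0.1881 0.3126] [0.422 0.172 0.306] [0.497 0.201 0.32 ]
[-0.98249695  0.18626835  0.00196148]
```

View pics/c2.png

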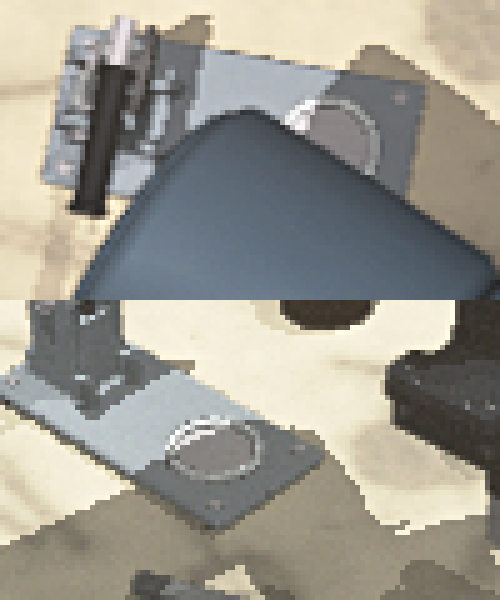

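```bash
python3 - <<'E'
from h import *
print(ray('scene',247.1,234.1,.0185).round(4),ray('top',245.2,209.2,.0185).round(4))
for n,c0,lo,hi,r,asp in(('top',(245,209.3),183,222,14,1),('scene',(247.1,234.2),197,220,13.5,.68)):
    g=cv2.cvtColor(np.load(n+'0.npz')['p'],cv2.COLOR_RGB2GRAY).astype(float)
    v,u=np.mgrid[:420,:560]; c=np.array(c0)
    for _ in range(5):
        w=np.clip((g-lo)/(hi-lo),0,1)*(np.hypot(u-c[0],(v-c[1])/asp)<r)
        c=np.array([(w*u).sum(),(w*v).sum()])/w.sum()
    m=(w>.4); pts=np.argwhere(m)[:,::-1].astype(np.float32); (ec,ax,an)=cv2.fitEllipse(cv2.convexHull(pts))
    print(n,c.round(2),w.sum().round(0),ray(n,*c,.0165).round(4),np.round(ec,2),np.round(ax,1),ray(n,*ec,.018).round(4))
    X=np.array([.4955,.102,.019]); P=[proj(n,X+.033*np.array([np.cos(t),np.sin(t),0])) for t in np.linspace(0,6.28,60)]
    P=np.array(P);print(P.min(0),P.max(0))
print(readout.read_state()['position'])
E
```

```text
[0.5002 0.107  0.0185] [0.4957 0.1013 0.0185]
top [244.83 209.56] 315.0 [0.4949 0.1027 0.0165] [244.74 209.3 ] [20.  21.4] [0.4955 0.1028 0.018 ]
[234.5632914  198.95381393] [255.3884956  219.61000818]
scene [247.39 234.41] 157.0 [0.5014 0.1066 0.0165] [247.47 234.03] [12.  18.8] [0.5017 0.1065 0.018 ]
[237.77595055 229.24171734] [257.28958539 241.32462202]
[ 0.43641041 -0.16519859  0.11005961]
```

```bash
python3 - <<'E'
from h import *
for z in(.014,.02):
  for n,u,v in(('scene',268.9,236.5),('scene',247.1,249.9),('top',264.5,196.5),('top',259,228.1)): print(z,n,ray(n,u,v,z).round(4))
S=np.load('scene0.npz');T=np.load('top0.npz')
for n,D,us in(('scene',S,[(247,234),(262,240),(228,228),(247,245)]),('top',T,[(245,209),(258,200),(254,222),(228,205)])):
    X=cloud(n,D['d'])
    for u,v in us: print(n,u,v,np.median(X[v-1:v+2,u-1:u+2].reshape(-1,3),0).round(4))
X=cloud('top',T['d']); s=(abs(X[...,2]-.012)<.009)&(X[...,0]>.41)&(X[...,0]<.6)&(X[...,1]>.02)&(X[...,1]<.3)
for n,D in(('top',T),('scene',S)):
    X=cloud(n,D['d']); s=((abs(X[...,2]-.014)<.007)&(X[...,0]>.4)&(X[...,0]<.61)&(X[...,1]>.02)&(X[...,1]<.3)).astype('uint8')
    s=cv2.morphologyEx(s,cv2.MORPH_OPEN,np.ones((3,3),'uint8'))>0
    q=X[s][:,:2].astype(np.float32); r=cv2.minAreaRect(q); print(n,r); print(cv2.boxPoints(r).round(4).tolist())
E
python3 - <<'E'
import sys; sys.path.insert(0,'.')
import os; os.chdir('.')
from h import *
s=np.load('scene0.npz')['p'][205:265,205:305]; t=np.load('top0.npz')['p'][185:235,205:275]
cv2.imwrite('pics/c3.png',np.vstack([cv2.resize(s,(600,360),interpolation=0),cv2.resize(t,(336*600//336,240),interpolation=0)])[:,:,::-1])
E
```

```text
0.014 scene [0.5318 0.0396 0.014 ]
0.014 scene [0.4352 0.0638 0.014 ]
0.014 top [0.5354 0.0397 0.014 ]
0.014 top [0.4349 0.059  0.014 ]
0.02 scene [0.5254 0.0355 0.02  ]
0.02 scene [0.4294 0.0596 0.02  ]
0.02 top [0.5344 0.0393 0.02  ]
0.02 top [0.4343 0.0586 0.02  ]
scene 247 234 [0.503  0.1093 0.0157]
scene 262 240 [0.5068 0.0505 0.0123]
scene 228 228 [ 0.1883 -0.0563  0.3137]
scene 247 245 [0.4556 0.0763 0.0167]
top 245 209 [0.497  0.1021 0.016 ]
top 258 200 [0.5247 0.0604 0.0155]
top 254 222 [0.4548 0.0745 0.0134]
top 228 205 [0.5112 0.1561 0.0157]
top ((0.5077332854270935, 0.16107454895973206), (0.23205094039440155, 0.10439519584178925), 78.69650268554688)
[[0.43380001187324524, 0.057500001043081284], [0.5361999869346619, 0.03709999844431877], [0.5817000269889832, 0.26460000872612], [0.47929999232292175, 0.2851000130176544]]
scene ((0.5027668476104736, 0.12043757736682892), (0.14793430268764496, 0.1094580590724945), 78.60467529296875)
[[0.4345000088214874, 0.05869999900460243], [0.5418000221252441, 0.03709999844431877], [0.5709999799728394, 0.18209999799728394], [0.46369999647140503, 0.2037999927997589]]
```

View pics/c3.png

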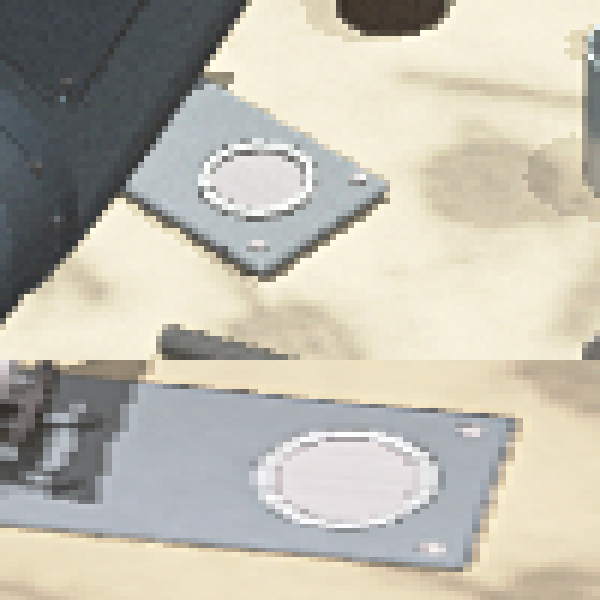

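The crop shows the ring in scene at crop centre (257,179), pixel (247.3,234.3), and in top at (244.8,209.3). The plate rectangle from the top view measures 232.05 x 104.4 mm, and the ring lies on its midline. The squeezed tin also agreed with the top view to 0.5 mm, so I use the top view's ring centre of (0.4955, 0.1027) and check it while hovering.

>>> {"api": "send_rows", "payload": {
  "moves": [
    [0.18,0.01,0,0,0,0],
    [0.36,0.02,0,0,0,0],
    [0.54,0.04,0,0,0,0],
    [0.72,0.055,0,0,0,0],
    [0.86,0.064,0,0,0,0.027],
    [0.96,0.068,0,0,0,0.027],
    [0.96,0.068,0,0,0,0.027]
  ]
}}

```text
time_s: 5.3
position: [0.4885, 0.0723, 0.1076]
tcp_rot: [[0.191, 0.982, -0.004], [0.982, -0.191, 0.001], [0.0, -0.004, -1.0]]
force: [-0.2, -1.0, -1.4]
opening: 0.536
grasp_force: 28.1
```

```bash
python3 - <<'E'
from h import *
s=readout.read_state();R=np.array(s['tcp_rot']);d=np.array([.4957,.1028,.045])-s['position'];print(s['position'],(R.T@d/.25).round(4),R.round(3).tolist(),s['opening'])
E
```

```text
[0.48851474 0.07227862 0.10761279] [0.1253 0.006  0.2505] [[0.191, 0.982, -0.004], [0.982, -0.191, 0.001], [0.0, -0.004, -1.0]] 0.5355097511923131
```

>>> {"api": "send_rows", "payload": {
  "moves": [
    [0.136,-0.004,0.05,0,0,0],
    [0.136,-0.004,0.15,0,0,0],
    [0.136,-0.004,0.25,0,0,0],
    [0.136,-0.004,0.25,0,0,0],
    [0.136,-0.004,0.25,0,0,0],
    [0.136,-0.004,0.25,0,0,0]
  ]
}}

```text
time_s: 5.9
position: [0.4961, 0.1023, 0.0476]
tcp_rot: [[0.196, 0.981, 0.001], [0.981, -0.196, -0.0], [-0.0, 0.001, -1.0]]
force: [0.0, 0.1, -1.6]
opening: 0.537
grasp_force: 28.1
```

```bash
python3 - <<'E'
from h import *
q,e=cap('scene');p,_=cap('top'); np.savez('t4.npz',p=p,q=q,e=e)
s=readout.read_state();R=np.array(s['tcp_rot']);d=np.array([.4957,.1028,.045])-s['position'];print(s['position'],(R.T@d/.25).round(4),s['force'])
print('proj tin bottom',[proj('scene',np.array(s['position'])+[0,0,-.0095])],'ring',proj('scene',np.array([.4955,.1027,.0165])))
cv2.imwrite('pics/c4.png',cv2.resize(q[195:265,200:300],(800,560),interpolation=0)[:,:,::-1])
E
```

```text
[0.49654484 0.10249185 0.04808902] [ 0.0005 -0.0036  0.0123] [ 0.03526953 -0.329667   -1.18959373]
proj tin bottom [array([247.38524781, 230.39394718])] ring [247.3920585 235.7048744]
```

View pics/c4.png

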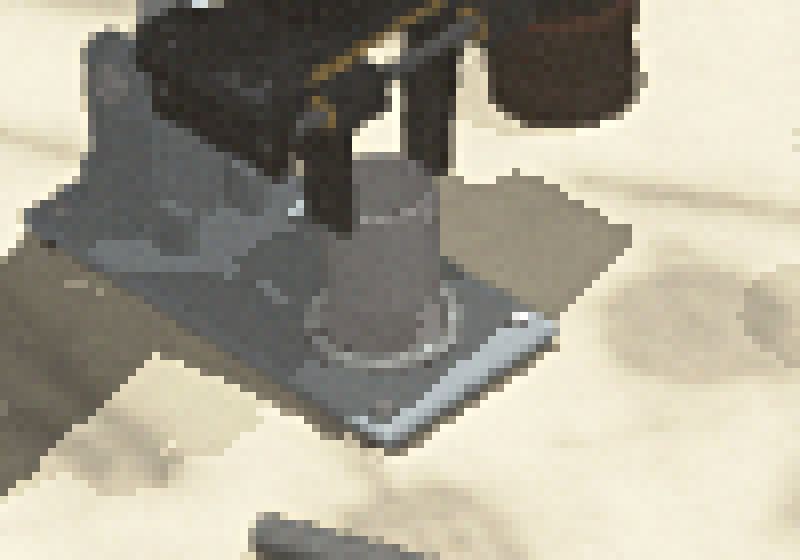

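```bash
python3 - <<'E'
from h import *
D=np.load('t4.npz');X=cloud('scene',D['e'])
def px(cx,cy): return int(200+cx/8),int(195+cy/8)
for c in [(385,160),(385,190),(385,218),(385,226),(385,240),(385,270),(385,300),(385,330),(385,345),(385,358),(385,375),(330,225),(345,200),(435,165),(310,325),(455,325)]:
    u,v=px(*c); print(c,(u,v),X[v,u].round(4))
p=np.array(readout.read_state()['position'])
for dz in(.0405,.0305): print('rim centre',dz,proj('scene',p+[0,0,dz]))
m=np.hypot(X[...,0]-p[0],X[...,1]-p[1])<.03
m&=X[...,2]>.03
E
```

```text
(385, 160) (248, 215) [0.5181 0.1124 0.0854]
(385, 190) (248, 218) [0.5153 0.111  0.0753]
(385, 218) (248, 222) [0.4817 0.088  0.0888]
(385, 226) (248, 223) [0.4805 0.0874 0.0857]
(385, 240) (248, 225) [0.481  0.0881 0.077 ]
(385, 270) (248, 228) [0.4773 0.086  0.0678]
(385, 300) (248, 232) [0.4794 0.0882 0.0489]
(385, 330) (248, 236) [0.495  0.0999 0.0167]
(385, 345) (248, 238) [0.4901 0.0968 0.0127]
(385, 358) (248, 239) [0.4806 0.0903 0.0175]
(385, 375) (248, 241) [0.4703 0.0833 0.019 ]
(330, 225) (241, 223) [0.4684 0.1068 0.0861]
(345, 200) (243, 220) [0.4663 0.0967 0.1035]
(435, 165) (254, 215) [0.5182 0.0882 0.0943]
(310, 325) (238, 235) [0.4776 0.1287 0.0212]
(455, 325) (256, 235) [0.5084 0.0762 0.0215]
rim centre 0.0405 [246.85336412 218.40661353]
rim centre 0.0305 [246.96121639 220.83733508]
```

>>> {"api": "send_rows", "payload": {
  "moves": [
    [0.0015,-0.0025,0.03,0,0,0],
    [0.0015,-0.0025,0.06,0,0,0],
    [0.0015,-0.0025,0.075,0,0,0],
    [0.0015,-0.0025,0.084,0,0,0],
    [0.0015,-0.0025,0.09,0,0,0],
    [0.0015,-0.0025,0.09,0,0,0]
  ]
}}

```text
time_s: 6.6
position: [0.4952, 0.1034, 0.0244]
tcp_rot: [[0.195, 0.981, -0.0], [0.981, -0.195, 0.0], [-0.0, -0.0, -1.0]]
force: [-0.0, -0.1, -1.8]
opening: 0.532
grasp_force: 28.1
```

>>> {"api": "send_rows", "payload": {
  "moves": [
    [0,0,0.002,0,0,0],
    [0,0,0.002,0,0,0]
  ]
}}

```text
time_s: 6.8
position: [0.4952, 0.1034, 0.0242]
tcp_rot: [[0.195, 0.981, 0.0], [0.981, -0.195, 0.0], [0.0, 0.0, -1.0]]
force: [0.5, -1.2, -0.4]
opening: 0.534
grasp_force: 28.1
```

>>> {"api": "send_rows", "payload": {
  "moves": [
    [0,0,0,0,0,0],
    [0,0,0,0,0,0],
    [0,0,0,0,0,0]
  ],
  "grip": 0.85
}}

```text
time_s: 7.1
position: [0.4954, 0.1034, 0.0244]
tcp_rot: [[0.195, 0.981, 0.001], [0.981, -0.195, -0.0], [0.0, 0.001, -1.0]]
force: [-0.1, 0.2, -0.1]
opening: 0.723
grasp_force: 0.0
```

>>> {"api": "send_rows", "payload": {
  "moves": [
    [0,0,-0.08,0,0,0],
    [0,0,-0.24,0,0,0],
    [0,0,-0.4,0,0,0],
    [-0.15,0.02,-0.4,0,0,0],
    [-0.32,0.035,-0.4,0,0,0],
    [-0.5,0.055,-0.4,0,0,0],
    [-0.68,0.07,-0.4,0,0,0],
    [-0.86,0.09,-0.4,0,0,0],
    [-0.96,0.1,-0.4,0,0,0]
  ],
  "grip": 1
}}

```text
time_s: 8.0
position: [0.473, -0.1403, 0.1245]
tcp_rot: [[0.198, 0.98, 0.001], [0.98, -0.198, -0.001], [-0.001, 0.002, -1.0]]
force: [0.2, 0.5, -0.1]
opening: 0.997
grasp_force: 0.0
```

>>> {"api": "send_rows", "payload": {
  "moves": [
    [-0.18,0.02,0,0,0,0.09],
    [-0.36,0.04,0,0,0,0.18],
    [-0.54,0.06,0,0,0,0.27],
    [-0.72,0.08,0,0,0,0.36],
    [-0.88,0.097,0,0,0,0.45],
    [-0.946,0.104,0,0,0,0.54],
    [-0.946,0.104,0,0,0,0.62],
    [-0.946,0.104,0,0,0,0.67],
    [-0.946,0.104,0,0,0,0.67]
  ]
}}

```text
time_s: 8.9
position: [0.4519, -0.3741, 0.124]
tcp_rot: [[0.949, 0.316, -0.0], [0.316, -0.949, 0.0], [-0.0, -0.0, -1.0]]
force: [0.5, 0.1, 0.5]
opening: 1.0
grasp_force: 0.0
```

```bash
python3 - <<'E'
from h import *
p,d=cap('top');q,e=cap('scene')
s=readout.read_state();R=np.array(s['tcp_rot']);print(s['position'],R.round(3).tolist(),(R.T@(np.array([.4523,-.3743,.003])-s['position'])/.25).round(4))
a=cv2.resize(p[185:235,215:275],(480,400),interpolation=0); 
b=cv2.resize(q[195:265,200:300],(480,336)[:2],interpolation=0)[:200]
cv2.imwrite('pics/c5.png',np.vstack([a,b])[:,:,::-1])
X=cloud('top',d); m=(np.hypot(X[...,0]-.4953,X[...,1]-.1034)<.045)&(abs(X[...,2]-.064)<.006)
v,u=np.nonzero(m);print(len(u))
if len(u)>10:
    ec=cv2.fitEllipse(cv2.convexHull(np.c_[u,v].astype(np.float32))); print(ec,ray('top',*ec[0],.064).round(4))
m=(np.hypot(X[...,0]-.4523,X[...,1]+.374)<.04)&(X[...,2]>.007)&(X[...,2]<.02);v,u=np.nonzero(m);print('lid',len(u),len(u) and ray('top',u.mean(),v.mean(),.0125).round(4))
E
```

```text
[ 0.45207616 -0.37370866  0.12416383] [[0.948, 0.318, -0.0], [0.318, -0.948, 0.0], [-0.0, -0.0, -1.0]] [1.000e-04 2.600e-03 4.847e-01]
45
((243.70281982421875, 207.94422912597656), (15.99505615234375, 16.117420196533203), 75.19896697998047) [0.493  0.1014 0.064 ]
lid 0 0
```

View pics/c5.png

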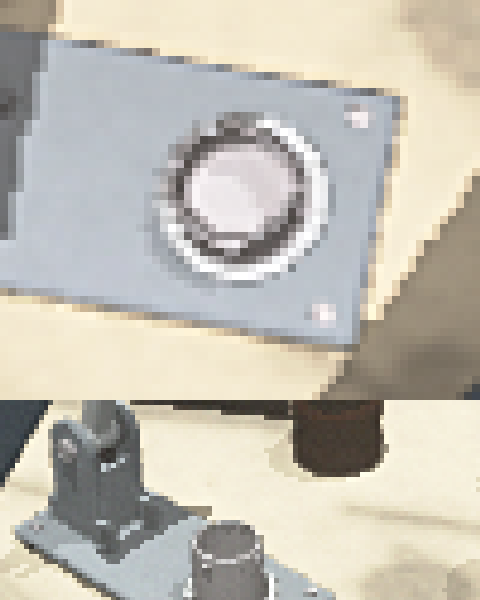

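The tin stands upright in the ring (top crop 239,187). Now the lid gets the same two-way centring squeeze.

>>> {"api": "send_rows", "payload": {
  "moves": [
    [0,0.002,0.15,0,0,0],
    [0,0.002,0.3,0,0,0],
    [0,0.002,0.42,0,0,0],
    [0,0.002,0.47,0,0,0],
    [0,0.002,0.48,0,0,0],
    [0,0.002,0.48,0,0,0]
  ]
}}

```text
time_s: 9.6
position: [0.4529, -0.3748, 0.0047]
tcp_rot: [[0.948, 0.317, 0.001], [0.317, -0.948, -0.001], [0.0, 0.001, -1.0]]
force: [-0.2, 0.3, 0.6]
opening: 1.0
grasp_force: 0.0
```

>>> {"api": "send_rows", "payload": {
  "moves": [
    [0,0,0,0,0,0],
    [0,0,0,0,0,0],
    [0,0,0,0,0,0],
    [0,0,0,0,0,0],
    [0,0,0,0,0,0]
  ],
  "grip": 0
}}

```text
time_s: 10.1
position: [0.4525, -0.3746, 0.0046]
tcp_rot: [[0.949, 0.316, 0.0], [0.316, -0.949, -0.001], [0.0, 0.001, -1.0]]
force: [-0.2, 0.3, 0.3]
opening: 0.629
grasp_force: 0.0
```

>>> {"api": "send_rows", "payload": {
  "moves": [
    [0,0,0,0,0,0],
    [0,0,0,0,0,0],
    [0,0,0,0,0,0],
    [0,0,0,0,0,-0.67],
    [0,0,0,0,0,-0.67],
    [0,0,0,0,0,-0.67],
    [0,0,0,0,0,-0.67],
    [0,0,0,0,0,-0.67],
    [0,0,0,0,0,-0.67],
    [0,0,0,0,0,-0.67],
    [0,0,0,0,0,-0.67],
    [0,0,0,0,0,-0.67]
  ],
  "grip": 0.95
}}

```text
time_s: 11.3
position: [0.4524, -0.3744, 0.0041]
tcp_rot: [[0.198, 0.98, 0.0], [0.98, -0.198, 0.0], [0.0, -0.0, -1.0]]
force: [-0.7, 0.4, 0.6]
opening: 0.951
grasp_force: 0.0
```

>>> {"api": "send_rows", "payload": {
  "moves": [
    [0,0,0,0,0,0],
    [0,0,0,0,0,0],
    [0,0,0,0,0,0],
    [0,0,0,0,0,0],
    [0,0,0,0,0,0]
  ],
  "grip": 0
}}

```text
time_s: 11.8
position: [0.4523, -0.3744, 0.0042]
tcp_rot: [[0.195, 0.981, 0.0], [0.981, -0.195, 0.0], [0.0, -0.0, -1.0]]
force: [-0.4, -0.9, 0.4]
opening: 0.582
grasp_force: 0.0
```

>>> {"api": "send_rows", "payload": {
  "moves": [
    [0,0,0,0,0,0],
    [0,0,0,0,0,0]
  ],
  "grip": 0
}}

```text
time_s: 12.0
position: [0.4524, -0.3744, 0.0041]
tcp_rot: [[0.195, 0.981, -0.0], [0.981, -0.195, 0.0], [0.0, -0.0, -1.0]]
force: [-0.3, -0.5, 1.0]
opening: 0.396
grasp_force: 0.0
```

```bash
python3 - <<'E'
from h import *
q,e=cap('scene');s=readout.read_state();print(s['opening'],s['grasp_force'])
u,v=proj('scene',np.array([.4523,-.3744,.01])).astype(int);print(u,v)
cv2.imwrite('pics/c6.png',cv2.resize(q[v-45:v+25,u-50:u+50],(700,490),interpolation=0)[:,:,::-1])
E
```

```text
0.34998233942682566 0.0
374 297
```

View pics/c6.png

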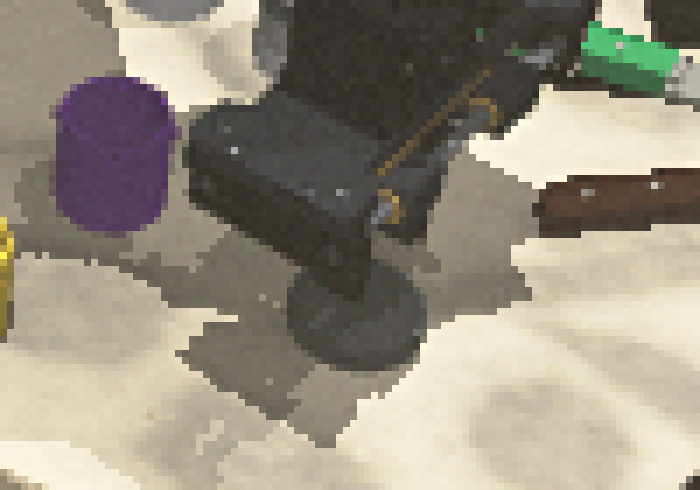

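```bash
python3 - <<'E'
from h import *
q,e=cap('scene');p,d=cap('top');X=cloud('scene',e);s=readout.read_state();print(s['opening'],s['grasp_force'],s['position'])
for c in [(357,280),(320,300),(345,310),(357,320),(357,345),(410,310),(300,310),(357,362),(345,280),(330,262),(400,225)]:
    u,v=int(324+c[0]/7),int(252+c[1]/7);print(c,(u,v),X[v,u].round(4))
m=(np.hypot(X[...,0]-.45,X[...,1]+.375)<.06)&(abs(X[...,2]-.0125)<.005)&(q.max(2)<100)
v,u=np.nonzero(m);print(len(u),u.min(),u.max(),v.min(),v.max(),ray('scene',(u.min()+u.max())/2,(v.min()+v.max())/2,.0125))
T=cloud('top',d);print('top hand px',proj('top',np.array([.4523,-.3744,.01])),T[218,397])
E
```

```text
0.26246490766334307 0.0 [ 0.45238802 -0.3744011   0.00416533]
(357, 280) (375, 292) [ 0.4284 -0.3791  0.0533]
(320, 300) (369, 294) [ 0.4531 -0.3553  0.0121]
(345, 310) (373, 296) [ 0.4481 -0.3695  0.0155]
(357, 320) (375, 297) [ 0.4505 -0.3751  0.0122]
(357, 345) (375, 301) [ 0.434  -0.3816  0.0137]
(410, 310) (382, 296) [ 0.4649 -0.3912  0.0122]
(300, 310) (366, 296) [ 0.4399 -0.3513  0.0132]
(357, 362) (375, 303) [ 0.4321 -0.383   0.0079]
(345, 280) (373, 292) [ 0.3593 -0.3933  0.119 ]
(330, 262) (371, 289) [ 0.3673 -0.3844  0.1189]
(400, 225) (381, 284) [ 0.4013 -0.3997  0.1168]
196 365 384 289 303 [ 0.45332824 -0.3724337   0.0125    ]
top hand px [396.6754646  218.87867073] [ 0.36503203 -0.20525345  0.75992793]
```

Nothing was gripped: depth puts the lid still at about (0.452,-0.374), top 12.5 mm, and the fingers closed above it. The tips evidently retract as the gripper opens. I lift, pre-open to a narrower width and go down until I feel contact.

>>> {"api": "send_rows", "payload": {
  "moves": [
    [0,0,-0.1,0,0,0],
    [0,0,-0.1,0,0,0],
    [0,0,-0.1,0,0,0],
    [0,0,-0.1,0,0,0],
    [0,0,-0.1,0,0,0],
    [0,0,-0.1,0,0,0]
  ],
  "grip": 0.78
}}

```text
time_s: 12.75
position: [0.452, -0.374, 0.0285]
tcp_rot: [[0.195, 0.981, -0.001], [0.981, -0.195, 0.001], [0.001, -0.001, -1.0]]
force: [1.2, -0.6, 0.7]
opening: 0.717
grasp_force: 0.0
```

>>> {"api": "send_rows", "payload": {
  "moves": [
    [0,0,0.04,0,0,0],
    [0,0,0.08,0,0,0],
    [0,0,0.1,0,0,0],
    [0,0,0.104,0,0,0],
    [0,0,0.108,0,0,0],
    [0,0,0.108,0,0,0]
  ]
}}

```text
time_s: 13.35
position: [0.4524, -0.3745, 0.0021]
tcp_rot: [[0.195, 0.981, 0.0], [0.981, -0.195, -0.0], [-0.0, 0.0, -1.0]]
force: [0.1, 0.7, -0.8]
opening: 0.78
grasp_force: 0.0
```

```bash
python3 - <<'E'
from h import *
q,e=cap('scene');X=cloud('scene',e);s=readout.read_state();print(s['opening'],s['position'],s['force'])
# near finger points: dark, around TCP -x side, list min z by x
P=np.array(s['position']);R=np.array(s['tcp_rot']);L=(X-P)@R
m=(abs(L[...,0])<.02)&(abs(L[...,1])<.07)&(L[...,2]>-.07)&(e>0)&(X[...,2]>.004)
for a in np.arange(-.065,.065,.005):
    k=m&(L[...,1]>=a)&(L[...,1]<a+.005)
    if k.any(): print(round(a,3),k.sum(),'zmin',X[k][:,2].min().round(4),np.sort(X[k][:,2])[::max(1,k.sum()//6)].round(3))
E
```

```text
0.7814052879252492 [ 0.4524891  -0.37454624  0.00227526] [ 0.92640933  0.36709827 -0.29142876]
-0.065 1 zmin 0.0055 [0.006]
-0.06 1 zmin 0.0056 [0.006]
-0.055 3 zmin 0.0054 [0.005 0.005 0.006]
-0.05 1 zmin 0.0044 [0.004]
-0.045 33 zmin 0.005 [0.005 0.045 0.047 0.052 0.054 0.058 0.062]
-0.04 12 zmin 0.0044 [0.004 0.044 0.047 0.049 0.052 0.057]
-0.035 4 zmin 0.0043 [0.004 0.004 0.005 0.005]
-0.03 9 zmin 0.004 [0.004 0.004 0.005 0.009 0.014 0.015 0.016 0.016 0.019]
-0.025 25 zmin 0.0042 [0.004 0.007 0.009 0.013 0.014 0.015 0.017]
-0.02 18 zmin 0.005 [0.005 0.009 0.012 0.013 0.013 0.014]
-0.015 8 zmin 0.0046 [0.005 0.012 0.012 0.012 0.014 0.015 0.015 0.016]
-0.01 15 zmin 0.0047 [0.005 0.01  0.011 0.013 0.014 0.015 0.015 0.018]
-0.005 7 zmin 0.0111 [0.011 0.012 0.013 0.014 0.014 0.015 0.016]
-0.0 14 zmin 0.0104 [0.01  0.011 0.012 0.013 0.014 0.015 0.017]
0.005 11 zmin 0.0108 [0.011 0.011 0.013 0.013 0.013 0.014 0.015 0.015 0.015 0.016 0.018]
0.01 11 zmin 0.0098 [0.01  0.01  0.012 0.012 0.012 0.013 0.014 0.014 0.014 0.016 0.016]
0.015 18 zmin 0.0103 [0.01  0.011 0.013 0.014 0.015 0.016]
0.02 10 zmin 0.0117 [0.012 0.012 0.012 0.013 0.013 0.014 0.014 0.014 0.015 0.015]
0.025 12 zmin 0.0055 [0.005 0.012 0.012 0.013 0.015 0.016]
0.03 8 zmin 0.0114 [0.011 0.011 0.012 0.043 0.048 0.052 0.065 0.067]
0.035 25 zmin 0.0048 [0.005 0.049 0.054 0.058 0.065 0.068 0.072]
0.04 8 zmin 0.006 [0.006 0.039 0.044 0.051 0.054 0.059 0.064 0.064]
0.045 2 zmin 0.0044 [0.004 0.005]
0.05 4 zmin 0.0042 [0.004 0.005 0.005 0.006]
0.055 2 zmin 0.0054 [0.005 0.006]
0.06 1 zmin 0.0047 [0.005]
```

Depth shows the fingertips end near z = 0.04 while the reported TCP z is 0.002, so the tips sit well behind the reported TCP. I measure that offset before going lower.

```bash
python3 - <<'E'
from h import *
D=np.load('t4.npz');print('t4 predicted TCP tip px',proj('scene',np.array([.4965-.033,.1025+.0065,.048])),'+30',proj('scene',np.array([.4965-.033,.1025+.0065,.078])),'+35',proj('scene',np.array([.4635,.109,.083])))
q,e=cap('scene');X=cloud('scene',e);s=readout.read_state();P=np.array(s['position']);R=np.array(s['tcp_rot'])
for sg in(-1,1):
    for dz in (0,.02,.03,.04): print(sg,dz,proj('scene',P+R[:,1]*sg*.043+[0,0,dz]).round(1))
L=(X-P)@R; m=(abs(abs(L[...,1])-.043)<.012)&(abs(L[...,0])<.016)&(X[...,2]>.02)&(X[...,2]<.07)
v,u=np.nonzero(m)
for sg in(-1,1):
    k=np.sign(L[v,u,1])==sg
    o=np.argsort(-v[k])[:8]; print([(int(u[k][i]),int(v[k][i]),L[v[k][i],u[k][i]].round(3).tolist()) for i in o])
print(s['joint_positions'].round(2))
E
```

```text
t4 predicted TCP tip px [240.105873   232.76793269] +30 [239.70728046 225.53735627] +35 [239.64003074 224.31742815]
-1 0 [366.5 306.9]
-1 0.02 [367.2 302. ]
-1 0.03 [367.5 299.5]
-1 0.04 [367.9 297. ]
1 0 [382.7 291.2]
1 0.02 [383.5 286.3]
1 0.03 [383.9 283.8]
1 0.04 [384.3 281.4]
[(371, 298, [-0.01, -0.042, -0.042]), (371, 297, [-0.007, -0.038, -0.041]), (369, 297, [-0.004, -0.044, -0.043]), (370, 297, [-0.006, -0.043, -0.044]), (372, 297, [-0.011, -0.04, -0.045]), (368, 296, [0.001, -0.041, -0.042]), (367, 296, [0.005, -0.04, -0.038]), (369, 296, [-0.0, -0.038, -0.04])]
[(385, 284, [-0.008, 0.034, -0.041]), (384, 283, [-0.002, 0.04, -0.037]), (386, 283, [-0.008, 0.039, -0.042]), (385, 283, [-0.009, 0.032, -0.047]), (387, 283, [-0.01, 0.042, -0.041]), (387, 282, [-0.009, 0.042, -0.044]), (385, 282, [-0.007, 0.034, -0.049]), (384, 282, [-0.003, 0.035, -0.045])]
[-50.51  42.18  95.11   0.    42.68 -39.26]
```

>>> {"api": "send_rows", "payload": {
  "moves": [
    [0,0,0.04,0,0,0],
    [0,0,0.08,0,0,0],
    [0,0,0.1,0,0,0],
    [0,0,0.1,0,0,0],
    [0,0,0.1,0,0,0]
  ],
  "grip": 0.9
}}

```text
time_s: 13.95
position: [0.4522, -0.3742, -0.0233]
tcp_rot: [[0.195, 0.981, -0.0], [0.981, -0.195, 0.001], [0.0, -0.001, -1.0]]
force: [-0.3, 0.3, -0.1]
opening: 0.894
grasp_force: 0.0
```

>>> {"api": "send_rows", "payload": {
  "moves": [
    [0,0,0.008,0,0,0],
    [0,0,0.016,0,0,0],
    [0,0,0.016,0,0,0],
    [0,0,0.016,0,0,0]
  ]
}}

```text
time_s: 14.35
position: [0.4524, -0.3744, -0.0268]
tcp_rot: [[0.195, 0.981, 0.0], [0.981, -0.195, -0.0], [-0.0, 0.0, -1.0]]
force: [0.3, -0.4, 0.1]
opening: 0.902
grasp_force: 0.0
```

```bash
python3 - <<'E'
from h import *
q,e=cap('scene');X=cloud('scene',e);s=readout.read_state();P=np.array(s['position']);R=np.array(s['tcp_rot']);print(P,s['force'],s['opening'])
L=(X-P)@R; m=(abs(abs(L[...,1])-.045)<.012)&(abs(L[...,0])<.016)&(X[...,2]>.006)&(X[...,2]<.05)
v,u=np.nonzero(m)
for sg in(-1,1):
    k=np.sign(L[v,u,1])==sg
    o=np.argsort(-v[k])[:6]; print([(int(u[k][i]),int(v[k][i]),L[v[k][i],u[k][i]].round(3).tolist(),X[v[k][i],u[k][i],2].round(3)) for i in o])
E
```

```text
[ 0.45240317 -0.37444118 -0.02675196] [ 0.55591679 -0.93838172 -0.88689929] 0.8978316078152341
[(369, 306, [-0.008, -0.043, -0.039], np.float64(0.012)), (368, 306, [-0.006, -0.046, -0.04], np.float64(0.013)), (366, 305, [-0.001, -0.049, -0.043], np.float64(0.016)), (367, 305, [-0.003, -0.048, -0.043], np.float64(0.016)), (370, 305, [-0.008, -0.038, -0.039], np.float64(0.012)), (368, 305, [-0.007, -0.048, -0.045], np.float64(0.019))]
[(384, 290, [-0.006, 0.039, -0.04], np.float64(0.014)), (385, 290, [-0.007, 0.042, -0.039], np.float64(0.013)), (385, 289, [-0.008, 0.04, -0.046], np.float64(0.019)), (384, 289, [-0.004, 0.042, -0.042], np.float64(0.015)), (387, 289, [-0.009, 0.052, -0.037], np.float64(0.011)), (386, 289, [-0.008, 0.046, -0.042], np.float64(0.015))]
```

>>> {"api": "send_rows", "payload": {
  "moves": [
    [0,0,0.008,0,0,0],
    [0,0,0.016,0,0,0],
    [0,0,0.02,0,0,0],
    [0,0,0.02,0,0,0]
  ]
}}

```text
time_s: 14.8
position: [0.4522, -0.3742, -0.0321]
tcp_rot: [[0.195, 0.981, -0.0], [0.981, -0.195, 0.0], [0.0, -0.0, -1.0]]
force: [0.1, 0.9, 0.6]
opening: 0.9
grasp_force: 0.0
```

>>> {"api": "send_rows", "payload": {
  "moves": [
    [0,0,0.004,0,0,0],
    [0,0,0.008,0,0,0],
    [0,0,0.008,0,0,0]
  ]
}}

```text
time_s: 15.1
position: [0.4523, -0.3743, -0.034]
tcp_rot: [[0.195, 0.981, -0.0], [0.981, -0.195, 0.0], [0.0, -0.0, -1.0]]
force: [-1.2, -0.8, 0.5]
opening: 0.902
grasp_force: 0.0
```

>>> {"api": "send_rows", "payload": {
  "moves": [
    [0,0,0.004,0,0,0],
    [0,0,0.008,0,0,0],
    [0,0,0.008,0,0,0]
  ]
}}

```text
time_s: 15.4
position: [0.4523, -0.3743, -0.036]
tcp_rot: [[0.195, 0.981, -0.0], [0.981, -0.195, 0.0], [0.0, -0.0, -1.0]]
force: [0.3, -0.1, -0.2]
opening: 0.897
grasp_force: 0.0
```

>>> {"api": "send_rows", "payload": {
  "moves": [
    [0,0,0,0,0,0],
    [0,0,0,0,0,0],
    [0,0,0,0,0,0],
    [0,0,0,0,0,0],
    [0,0,0,0,0,0],
    [0,0,0,0,0,0]
  ],
  "grip": 0
}}

```text
time_s: 16.0
position: [0.4524, -0.3745, -0.0358]
tcp_rot: [[0.195, 0.981, 0.0], [0.981, -0.195, -0.0], [-0.0, 0.0, -1.0]]
force: [0.5, -0.2, -0.3]
opening: 0.649
grasp_force: 30.0
```

Gripped: the opening is 56.5 mm, as expected for the lid. I centre it again from the other direction.

>>> {"api": "send_rows", "payload": {
  "moves": [
    [0,0,0,0,0,0],
    [0,0,0,0,0,0],
    [0,0,0,0,0,0],
    [0,0,0,0,0,0.67],
    [0,0,0,0,0,0.67],
    [0,0,0,0,0,0.67],
    [0,0,0,0,0,0.67],
    [0,0,0,0,0,0.67],
    [0,0,0,0,0,0.67],
    [0,0,0,0,0,0.67],
    [0,0,0,0,0,0.67],
    [0,0,0,0,0,0.67]
  ],
  "grip": 0.85
}}

```text
time_s: 17.2
position: [0.4523, -0.3743, -0.0359]
tcp_rot: [[0.948, 0.319, -0.0], [0.319, -0.948, 0.0], [-0.0, -0.0, -1.0]]
force: [0.2, 0.2, -0.5]
opening: 0.849
grasp_force: 0.0
```

>>> {"api": "send_rows", "payload": {
  "moves": [
    [0,0,0,0,0,0],
    [0,0,0,0,0,0],
    [0,0,0,0,0,0],
    [0,0,0,0,0,0],
    [0,0,0,0,0,0],
    [0,0,0,0,0,0]
  ],
  "grip": 0
}}

```text
time_s: 17.8
position: [0.4523, -0.3743, -0.0359]
tcp_rot: [[0.949, 0.317, -0.0], [0.317, -0.949, 0.0], [-0.0, -0.0, -1.0]]
force: [0.8, -0.2, 0.9]
opening: 0.646
grasp_force: 30.0
```

>>> {"api": "send_rows", "payload": {
  "moves": [
    [0,0,-0.08,0,0,0],
    [0,0,-0.2,0,0,0],
    [0,0,-0.35,0,0,-0.09],
    [0,0,-0.5,0,0,-0.18],
    [0,0,-0.56,0,0,-0.27],
    [0,0,-0.56,0,0,-0.36],
    [0,0,-0.56,0,0,-0.45],
    [0,0,-0.56,0,0,-0.54],
    [0,0,-0.56,0,0,-0.63],
    [0,0,-0.56,0,0,-0.67],
    [0,0,-0.56,0,0,-0.67]
  ]
}}

```text
time_s: 18.9
position: [0.4523, -0.3743, 0.1041]
tcp_rot: [[0.195, 0.981, -0.0], [0.981, -0.195, 0.0], [0.0, -0.0, -1.0]]
force: [0.0, 0.3, -0.4]
opening: 0.645
grasp_force: 30.0
```

```bash
python3 - <<'E'
from h import *
T=np.load('top0.npz')['d']
ds=[cap('top')[1] for _ in range(6)]
def f(d,x,y,z0,b):
    X=cloud('top',d);m=(np.hypot(X[...,0]-x,X[...,1]-y)<.045)&(X[...,2]>z0-b)&(X[...,2]<z0+.015);v,u=np.nonzero(m)
    ec=cv2.fitEllipse(cv2.convexHull(np.c_[u,v].astype(np.float32)));return len(u),ray('top',*ec[0],z0).round(4),np.round(ec[1],1)
for b in(.006,.009,.014): print(b,f(T,.436,-.165,.05,b),f(ds[0],.495,.103,.064,b),f(np.median(ds,0),.495,.103,.064,b))
E
```

```text
0.006 (53, array([ 0.4359, -0.1656,  0.05  ]), array([16.3, 16.4])) (49, array([0.4929, 0.1006, 0.064 ]), array([15.9, 16. ])) (50, array([0.4934, 0.1012, 0.064 ]), array([15.5, 16.5]))
0.009 (60, array([ 0.436 , -0.1655,  0.05  ]), array([16.2, 16.6])) (55, array([0.4928, 0.1007, 0.064 ]), array([15.9, 16.1])) (57, array([0.4929, 0.1013, 0.064 ]), array([16. , 16.5]))
0.014 (64, array([ 0.4359, -0.1654,  0.05  ]), array([16.3, 16.6])) (68, array([0.4926, 0.1011, 0.064 ]), array([16.1, 16.6])) (67, array([0.4926, 0.1011, 0.064 ]), array([16.1, 16.6]))
```

>>> {"api": "send_rows", "payload": {
  "moves": [
    [0.1,-0.01,0,0,0,0],
    [0.26,-0.03,0,0,0,0],
    [0.44,-0.05,0,0,0,0],
    [0.62,-0.07,0,0,0,0],
    [0.8,-0.09,0,0,0,0],
    [0.954,-0.102,0,0,0,0],
    [0.954,-0.102,0,0,0,0]
  ]
}}

```text
time_s: 19.9
position: [0.4725, -0.1305, 0.1041]
tcp_rot: [[0.19, 0.982, -0.003], [0.982, -0.19, 0.003], [0.002, -0.003, -1.0]]
force: [-0.5, -0.9, 0.0]
opening: 0.646
grasp_force: 30.0
```

>>> {"api": "send_rows", "payload": {
  "moves": [
    [0.15,-0.015,0,0,0,0],
    [0.32,-0.035,0,0,0,0],
    [0.5,-0.055,0,0,0,0],
    [0.66,-0.07,0,0,0,0],
    [0.8,-0.085,0,0,0,0],
    [0.9,-0.095,0,0,0,0],
    [0.954,-0.102,0.05,0,0,0],
    [0.954,-0.102,0.15,0,0,0],
    [0.954,-0.102,0.22,0,0,0],
    [0.954,-0.102,0.22,0,0,0],
    [0.954,-0.102,0.22,0,0,0]
  ]
}}

```text
time_s: 21.0
position: [0.4954, 0.1026, 0.0486]
tcp_rot: [[0.196, 0.981, -0.001], [0.981, -0.196, -0.0], [-0.0, -0.001, -1.0]]
force: [-0.2, 0.9, -0.5]
opening: 0.649
grasp_force: 30.0
```

>>> {"api": "send_rows", "payload": {
  "moves": [
    [-0.005,-0.003,0.03,0,0,0],
    [-0.005,-0.003,0.055,0,0,0],
    [-0.005,-0.003,0.07,0,0,0],
    [-0.005,-0.003,0.07,0,0,0],
    [-0.005,-0.003,0.07,0,0,0]
  ]
}}

```text
time_s: 21.5
position: [0.4946, 0.1023, 0.0317]
tcp_rot: [[0.195, 0.981, 0.0], [0.981, -0.195, -0.0], [0.0, 0.0, -1.0]]
force: [0.3, -0.1, -0.3]
opening: 0.649
grasp_force: 30.0
```

>>> {"api": "send_rows", "payload": {
  "moves": [
    [0,0,0.006,0,0,0],
    [0,0,0.012,0,0,0],
    [0,0,0.012,0,0,0]
  ]
}}

```text
time_s: 21.8
position: [0.4944, 0.1024, 0.0286]
tcp_rot: [[0.195, 0.981, -0.0], [0.981, -0.195, 0.0], [-0.0, -0.0, -1.0]]
force: [0.6, -0.3, -0.4]
opening: 0.646
grasp_force: 30.0
```

>>> {"api": "send_rows", "payload": {
  "moves": [
    [0,0,0.004,0,0,0],
    [0,0,0.008,0,0,0],
    [0,0,0.008,0,0,0]
  ]
}}

```text
time_s: 22.1
position: [0.4943, 0.1023, 0.0265]
tcp_rot: [[0.195, 0.981, -0.0], [0.981, -0.195, 0.0], [-0.0, -0.0, -1.0]]
force: [0.0, -0.4, -0.2]
opening: 0.646
grasp_force: 30.0
```

>>> {"api": "send_rows", "payload": {
  "moves": [
    [0,0,0.004,0,0,0],
    [0,0,0.006,0,0,0],
    [0,0,0.006,0,0,0]
  ]
}}

```text
time_s: 22.4
position: [0.4944, 0.1023, 0.0251]
tcp_rot: [[0.195, 0.981, -0.0], [0.981, -0.195, 0.0], [-0.0, -0.0, -1.0]]
force: [-0.4, -0.2, -0.5]
opening: 0.644
grasp_force: 30.0
```

>>> {"api": "send_rows", "payload": {
  "moves": [
    [0,0,0.003,0,0,0],
    [0,0,0.006,0,0,0],
    [0,0,0.006,0,0,0]
  ]
}}

```text
time_s: 22.7
position: [0.4945, 0.1023, 0.0236]
tcp_rot: [[0.195, 0.981, 0.0], [0.981, -0.195, -0.0], [-0.0, 0.0, -1.0]]
force: [-0.3, -0.5, 0.2]
opening: 0.645
grasp_force: 30.0
```

>>> {"api": "send_rows", "payload": {
  "moves": [
    [0,0,0,0,0,0],
    [0,0,0,0,0,0],
    [0,0,0,0,0,0],
    [0,0,0,0,0,0]
  ],
  "grip": 0.9
}}

```text
time_s: 23.1
position: [0.4945, 0.1023, 0.0237]
tcp_rot: [[0.195, 0.981, 0.0], [0.981, -0.195, 0.0], [0.0, 0.0, -1.0]]
force: [0.1, -0.3, 0.4]
opening: 0.875
grasp_force: 0.0
```

>>> {"api": "send_rows", "payload": {
  "moves": [
    [0,0,-0.06,0,0,0],
    [0,0,-0.2,0,0,0],
    [0,0,-0.36,0,0,0],
    [-0.2,0,-0.36,0,0,0],
    [-0.4,0,-0.36,0,0,0],
    [-0.58,0,-0.36,0,0,0],
    [-0.6,0,-0.36,0,0,0]
  ]
}}

```text
time_s: 23.8
position: [0.465, -0.0489, 0.114]
tcp_rot: [[0.2, 0.98, 0.001], [0.98, -0.2, -0.001], [-0.001, 0.001, -1.0]]
force: [0.7, 0.0, -0.3]
opening: 0.901
grasp_force: 0.0
```

```bash
python3 - <<'E'
from h import *
p,_=cap('top');ds=np.median([cap('top')[1] for _ in range(3)],0);q,e=cap('scene');print(readout.read_state()['position'])
X=cloud('top',ds)
m=(np.hypot(X[...,0]-.494,X[...,1]-.103)<.045)&(X[...,2]>.055)&(X[...,2]<.085);v,u=np.nonzero(m)
A=np.c_[X[m][:,:2]-[.494,.103],np.ones(len(u))];c=np.linalg.lstsq(A,X[m][:,2],rcond=None)[0];print(len(u),'tilt deg',np.degrees(c[:2]).round(2),'z',c[2],np.median(X[m],0),ray('top',u.mean(),v.mean(),.0715))
# look for lever: grip
L=(X[...,2]>.29)&(X[...,2]<.33)&(abs(X[...,0]-.46)<.06)&(abs(X[...,1]-.19)<.04)&(p.astype(int).sum(2)<160);print('grip',L.sum(),X[L].mean(0).round(4),X[L].min(0).round(3),X[L].max(0).round(3))
cv2.imwrite('pics/c7.png',np.vstack([cv2.resize(p[180:240,190:280],(600,300),interpolation=0),cv2.resize(q[190:250,200:290],(600,300),interpolation=0)])[:,:,::-1])
E
```

```text
[ 0.46509288 -0.04363395  0.11355803]
280 tilt deg [2.98 0.58] z 0.07151121785845499 [0.4918395  0.10009636 0.07139846] [0.49175378 0.10054615 0.0715    ]
grip 101 [0.456  0.1877 0.3129] [0.423 0.172 0.308] [0.497 0.202 0.318]
```

View pics/c7.png

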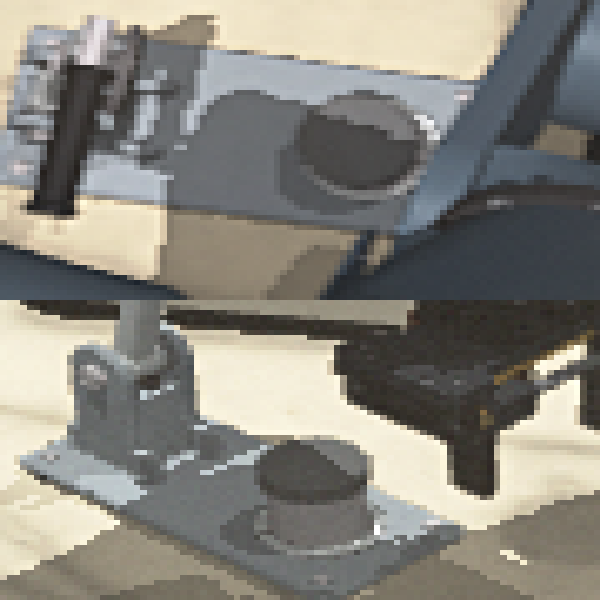

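The lid sits on the rim at top height 71.5 mm, as expected for a loosely laid lid; in the picture it is centred on the tin (top 363,145; scene 315,470). The gripper is clear. I rise and turn the tool 90 degrees for the lever grip, and check the lid's tilt on its inner area.

>>> {"api": "send_rows", "payload": {
  "moves": [
    [0,0,-0.1,0,0,-0.09],
    [0,0,-0.25,0,0,-0.18],
    [0,0,-0.4,0,0,-0.27],
    [0,0,-0.55,0,0,-0.36],
    [0,0,-0.7,0,0,-0.45],
    [0,0,-0.79,0,0,-0.54],
    [0,0,-0.79,0,0,-0.63],
    [0,0,-0.79,0,0,-0.72],
    [0,0,-0.79,0,0,-0.81],
    [0,0,-0.79,0,0,-0.9],
    [0,0,-0.79,0,0,-1.0],
    [0,0,-0.79,0,0,-1.0]
  ],
  "grip": 0.6
}}

```text
time_s: 25.25
position: [0.4651, -0.0431, 0.3109]
tcp_rot: [[-0.981, 0.192, -0.001], [0.192, 0.981, 0.0], [0.001, 0.0, -1.0]]
force: [-0.6, 0.0, -0.5]
opening: 0.605
grasp_force: 0.0
```

```bash
python3 - <<'E'
from h import *
ds=np.median([cap('top')[1] for _ in range(3)],0);X=cloud('top',ds)
m=(np.hypot(X[...,0]-.4925,X[...,1]-.101)<.02)&(X[...,2]>.05)&(X[...,2]<.1)
A=np.c_[X[m][:,:2]-[.4925,.101],np.ones(m.sum())];c=np.linalg.lstsq(A,X[m][:,2],rcond=None)[0];print(m.sum(),np.degrees(c[:2]).round(2),c[2].round(4))
for x,y in((.612,-.217),(.5988,-.2917)):
    k=(np.hypot(X[...,0]-x,X[...,1]-y)<.02)&(X[...,2]<.1);A=np.c_[X[k][:,:2]-[x,y],np.ones(k.sum())];print('ref',k.sum(),np.degrees(np.linalg.lstsq(A,X[k][:,2],rcond=None)[0][:2]).round(2) if k.sum()>20 else 0)
s=readout.read_state();R=np.array(s['tcp_rot']);P=np.array(s['position']);print(P,R.round(3).tolist(),s['joint_positions'].round(1))
print('to above',(R.T@(np.array([.4525,.1898,.31])-P)/.25).round(4))
E
```

```text
53 [5.19 4.46] 0.0708
ref 126 [-0.54  0.4 ]
ref 134 [-0.27  0.4 ]
[ 0.46511565 -0.04382013  0.31102061] [[-0.981, 0.196, -0.0], [0.196, 0.981, 0.0], [0.0, 0.0, -1.0]] [-19.1   9.7  93.5   0.   76.8 -97.8]
to above [0.2327 0.9064 0.0044]
```

```bash
python3 - <<'E'
from h import *
for n in('scene','top'):
    Z=[cap(n) for _ in range(4)];d=np.median([z[1] for z in Z],0);X=cloud(n,d)
    for c,zr in(((.4945,.1025),.0715),((.612,-.217),.0525),((.5988,-.2917),.0525)):
        m=(np.hypot(X[...,0]-c[0],X[...,1]-c[1])<.022)&(abs(X[...,2]-zr)<.008);q=X[m]
        if m.sum()<30: print(n,c,m.sum());continue
        A=np.c_[q[:,:2]-c,np.ones(len(q))];s,_,_,_=np.linalg.lstsq(A,q[:,2],rcond=None);r=q[:,2]-A@s
        v,u=np.nonzero(m);print(n,c,len(q),'deg',np.degrees(s[:2]).round(2),'z',s[2].round(4),'rms',r.std().round(4),(u.min(),u.max(),v.min(),v.max()))
E
```

```text
scene (0.4945, 0.1025) 85 deg [3.1  0.26] z 0.0729 rms 0.0014 (np.int64(241), np.int64(253), np.int64(218), np.int64(226))
scene (0.612, -0.217) 94 deg [1.55 0.25] z 0.054 rms 0.0018 (np.int64(343), np.int64(356), np.int64(235), np.int64(245))
scene (0.5988, -0.2917) 107 deg [3.53 0.8 ] z 0.054 rms 0.0017 (np.int64(363), np.int64(376), np.int64(244), np.int64(255))
top (0.4945, 0.1025) 86 deg [3.32 2.6 ] z 0.0711 rms 0.0018 (np.int64(236), np.int64(245), np.int64(200), np.int64(213))
top (0.612, -0.217) 151 deg [1.35 0.65] z 0.0525 rms 0.0018 (np.int64(339), np.int64(352), np.int64(161), np.int64(174))
top (0.5988, -0.2917) 155 deg [-0.35 -0.96] z 0.0522 rms 0.0017 (np.int64(363), np.int64(377), np.int64(165), np.int64(178))
```

The lid's tilt matches the flat reference lids within noise, so it lies square. On to the lever grip.

>>> {"api": "send_rows", "payload": {
  "moves": [
    [0.03,0.12,0,0,0,0],
    [0.08,0.3,0,0,0,0],
    [0.13,0.48,0,0,0,0],
    [0.17,0.66,0,0,0,0],
    [0.21,0.82,0,0,0,0],
    [0.233,0.906,0,0,0,0],
    [0.233,0.906,0,0,0,0],
    [0.233,0.906,0,0,0,0]
  ]
}}

```text
time_s: 26.6
position: [0.4521, 0.1886, 0.311]
tcp_rot: [[-0.981, 0.194, -0.0], [0.194, 0.981, -0.001], [0.0, -0.001, -1.0]]
force: [-1.0, 0.1, -0.1]
opening: 0.601
grasp_force: 0.0
```

```bash
python3 - <<'E'
from h import *
p,d=cap('top');q,e=cap('scene');s=readout.read_state();R=np.array(s['tcp_rot']);P=np.array(s['position']);print(P,s['force'],s['opening'],s['joint_positions'].round(1))
X=cloud('scene',e);L=(X-P)@R
m=(abs(L[...,0])<.05)&(abs(L[...,1])<.06)&(L[...,2]>-.08)&(L[...,2]<.03)&(e>0)
for a in np.arange(-.06,.06,.006):
    k=m&(L[...,1]>=a)&(L[...,1]<a+.006)
    if k.any(): print(round(a,3),k.sum(),np.percentile(X[k][:,2],[0,20,50,80,100]).round(3),'x',np.percentile(L[k][:,0],[0,50,100]).round(3))
T=cloud('top',d);k=(T[...,2]>.295)&(T[...,2]<.325)&(abs(T[...,0]-.46)<.06)&(abs(T[...,1]-.19)<.04);print(k.sum())
cv2.imwrite('pics/c8.png',cv2.resize(q[150:250,170:270],(600,600),interpolation=0)[:,:,::-1])
E
```

```text
[0.45237933 0.18773228 0.31111407] [ 0.22470965 -0.7949536   0.58973634] 0.5980825632037808 [  9.5  11.7  90.8  -0.   77.5 -69.2]
-0.042 18 [0.36  0.377 0.383 0.385 0.391] x [-0.009  0.002  0.013]
-0.036 61 [0.35  0.358 0.365 0.377 0.39 ] x [-0.014  0.002  0.013]
-0.03 6 [0.352 0.356 0.372 0.382 0.389] x [0.009 0.01  0.011]
-0.024 2 [0.376 0.377 0.379 0.381 0.382] x [0.006 0.007 0.007]
-0.012 8 [0.305 0.307 0.311 0.314 0.317] x [-0.043  0.022  0.032]
-0.006 63 [0.3   0.306 0.31  0.314 0.317] x [-0.049 -0.005  0.03 ]
-0.0 53 [0.296 0.309 0.315 0.317 0.32 ] x [-0.047 -0.013  0.032]
0.006 13 [0.297 0.308 0.314 0.315 0.317] x [-0.042  0.024  0.03 ]
0.012 1 [0.305 0.305 0.305 0.305 0.305] x [0.027 0.027 0.027]
0.018 5 [0.364 0.367 0.374 0.374 0.376] x [-0.007 -0.006  0.009]
0.024 47 [0.35  0.357 0.368 0.383 0.39 ] x [-0.009  0.001  0.012]
0.03 35 [0.349 0.357 0.374 0.385 0.391] x [-0.012  0.006  0.013]
0.036 7 [0.371 0.372 0.379 0.39  0.391] x [0.004 0.007 0.011]
0
```

Depth shows the bar centred between the fingers, within 1 mm, and the tips at 0.349. I descend and grip it.

>>> {"api": "send_rows", "payload": {
  "moves": [
    [0,0,0.06,0,0,0],
    [0,0,0.14,0,0,0],
    [0,0,0.2,0,0,0],
    [0,0,0.22,0,0,0],
    [0,0,0.22,0,0,0],
    [0,0,0.22,0,0,0]
  ]
}}

```text
time_s: 27.3
position: [0.453, 0.1883, 0.2568]
tcp_rot: [[-0.981, 0.196, 0.001], [0.196, 0.981, 0.0], [-0.001, 0.0, -1.0]]
force: [0.6, -0.7, 0.1]
opening: 0.599
grasp_force: 0.0
```

>>> {"api": "send_rows", "payload": {
  "moves": [
    [0,0,0,0,0,0],
    [0,0,0,0,0,0],
    [0,0,0,0,0,0],
    [0,0,0,0,0,0],
    [0,0,0,0,0,0],
    [0,0,0,0,0,0],
    [0,0,0,0,0,0]
  ],
  "grip": 0
}}

```text
time_s: 28.0
position: [0.4523, 0.1892, 0.2561]
tcp_rot: [[-0.981, 0.195, 0.0], [0.195, 0.981, 0.001], [0.0, 0.001, -1.0]]
force: [0.4, 1.9, -0.6]
opening: 0.186
grasp_force: 30.0
```

```bash
cat > arc.py <<'E'
from h import *
from scipy.spatial.transform import Rotation as Ro
import sys
th0,th1,n=map(float,sys.argv[1:4]); TMAX=30.
s=readout.read_state();R0=np.array(s['tcp_rot']);P0=np.array(s['position'])
xp=np.array([.195,.981,0]);Z=np.array([0,0,1.]);b=np.array([0,0,-.050])  # bar in tool frame
tilt=lambda t:TMAX*(75-t)/75
bar=lambda t:.225*(-np.cos(np.radians(t))*xp+np.sin(np.radians(t))*Z)
for t in np.linspace(th0,th1,int(n)+1)[1:]:
    r=Ro.from_rotvec([-(tilt(t)-tilt(th0))/90*np.pi/2,0,0]);B=P0+R0@b+bar(t)-bar(th0)
    P=B-R0@r.as_matrix()@b; print(round(t,1),(R0.T@(P-P0)/.25).round(3).tolist(),(r.as_rotvec()/(np.pi/2)).round(3).tolist())
print(P0,s['force'],s['opening'],s['grasp_force'])
E
python3 arc.py 75 35 10
```

```text
71.0 [-0.0, -0.055, 0.018] [-0.018, 0.0, 0.0]
67.0 [-0.0, -0.108, 0.04] [-0.036, 0.0, 0.0]
63.0 [-0.0, -0.159, 0.067] [-0.053, 0.0, 0.0]
59.0 [-0.0, -0.208, 0.096] [-0.071, 0.0, 0.0]
55.0 [-0.0, -0.256, 0.13] [-0.089, 0.0, 0.0]
51.0 [-0.0, -0.3, 0.167] [-0.107, 0.0, 0.0]
47.0 [-0.0, -0.342, 0.207] [-0.124, 0.0, 0.0]
43.0 [-0.0, -0.381, 0.25] [-0.142, 0.0, 0.0]
39.0 [-0.0, -0.417, 0.296] [-0.16, 0.0, 0.0]
35.0 [-0.0, -0.45, 0.345] [-0.178, 0.0, 0.0]
[0.45232236 0.18921584 0.25609085] [ 0.40265234  1.94043211 -0.56894193] 0.1861427346351663 30.000293254852295
```

>>> {"api": "send_rows", "payload": {
  "moves": [
    [0,-0.055,0.018,-0.018,0,0],
    [0,-0.108,0.04,-0.036,0,0],
    [0,-0.159,0.067,-0.053,0,0],
    [0,-0.208,0.096,-0.071,0,0],
    [0,-0.256,0.13,-0.089,0,0],
    [0,-0.3,0.167,-0.107,0,0],
    [0,-0.342,0.207,-0.124,0,0],
    [0,-0.381,0.25,-0.142,0,0],
    [0,-0.417,0.296,-0.16,0,0],
    [0,-0.45,0.345,-0.178,0,0],
    [0,-0.45,0.345,-0.178,0,0]
  ]
}}

```text
time_s: 29.1
position: [0.4294, 0.0784, 0.1691]
tcp_rot: [[-0.98, 0.192, 0.051], [0.199, 0.941, 0.273], [0.004, 0.278, -0.961]]
force: [0.7, 3.7, 0.8]
opening: 0.186
grasp_force: 30.0
```

```bash
python3 arc.py 35 7 8
python3 - <<'E'
from h import *
q,e=cap('scene');X=cloud('scene',e);s=readout.read_state();P=np.array(s['position']);R=np.array(s['tcp_rot']);L=(X-P)@R
print(P,R.round(3).tolist(),s['joint_positions'].round(1))
m=(abs(L[...,0])>.012)&(abs(L[...,0])<.05)&(abs(L[...,1])<.02)&(L[...,2]>-.08)&(L[...,2]<-.02)&(q.max(2)<60);print('bar in tool',m.sum(),np.median(L[m],0).round(3) if m.any() else '')
E
```

```text
31.5 [-0.0, -0.037, 0.036] [-0.016, 0.0, 0.0]
28.0 [-0.001, -0.071, 0.074] [-0.031, 0.0, 0.0]
24.5 [-0.001, -0.104, 0.114] [-0.047, 0.0, 0.0]
21.0 [-0.001, -0.133, 0.156] [-0.062, 0.0, 0.0]
17.5 [-0.001, -0.16, 0.201] [-0.078, 0.0, 0.0]
14.0 [-0.002, -0.185, 0.247] [-0.093, 0.0, 0.0]
10.5 [-0.002, -0.206, 0.294] [-0.109, 0.0, 0.0]
7.0 [-0.002, -0.224, 0.343] [-0.124, 0.0, 0.0]
[0.42936399 0.0784104  0.16908679] [0.71385071 3.69679165 0.81198137] 0.1860400152083268 29.997097849845886
[0.429466   0.0787429  0.16964636] [[-0.98, 0.191, 0.051], [0.197, 0.942, 0.273], [0.004, 0.277, -0.961]] [ -17.7   16.7  113.1   19.9   53.8 -108.6]
bar in tool 40 [ 0.022 -0.003 -0.053]
```

>>> {"api": "send_rows", "payload": {
  "moves": [
    [0,-0.037,0.036,-0.016,0,0],
    [0,-0.071,0.074,-0.031,0,0],
    [0,-0.104,0.114,-0.047,0,0],
    [0,-0.133,0.156,-0.062,0,0],
    [0,-0.16,0.201,-0.078,0,0],
    [0,-0.185,0.247,-0.093,0,0],
    [0,-0.206,0.294,-0.109,0,0],
    [0,-0.224,0.343,-0.124,0,0],
    [0,-0.224,0.343,-0.124,0,0]
  ]
}}

```text
time_s: 30.05
position: [0.4234, 0.0506, 0.0719]
tcp_rot: [[-0.981, 0.175, 0.085], [0.194, 0.87, 0.453], [0.005, 0.461, -0.888]]
force: [0.1, 4.9, 3.4]
opening: 0.186
grasp_force: 30.0
```

```bash
python3 arc.py 7 -3 10
python3 - <<'E'
from h import *
q,e=cap('scene');X=cloud('scene',e);s=readout.read_state();P=np.array(s['position']);R=np.array(s['tcp_rot']);L=(X-P)@R
m=(abs(L[...,0])>.012)&(abs(L[...,0])<.05)&(abs(L[...,1])<.02)&(L[...,2]>-.08)&(L[...,2]<-.02)&(q.max(2)<60);print('bar in tool',m.sum(),np.median(L[m],0).round(3),'bar z by pose',(P+R@[0,0,-.05]).round(4),np.median(X[m],0).round(4))
E
```

```text
6.0 [-0.0, -0.007, 0.013] [-0.004, 0.0, 0.0]
5.0 [-0.0, -0.015, 0.026] [-0.009, 0.0, 0.0]
4.0 [-0.0, -0.021, 0.04] [-0.013, 0.0, 0.0]
3.0 [-0.0, -0.028, 0.053] [-0.018, 0.0, 0.0]
2.0 [-0.0, -0.035, 0.067] [-0.022, 0.0, 0.0]
1.0 [-0.0, -0.041, 0.08] [-0.027, 0.0, 0.0]
0.0 [-0.001, -0.047, 0.094] [-0.031, 0.0, 0.0]
-1.0 [-0.001, -0.052, 0.108] [-0.036, 0.0, 0.0]
-2.0 [-0.001, -0.058, 0.122] [-0.04, 0.0, 0.0]
-3.0 [-0.001, -0.063, 0.136] [-0.044, 0.0, 0.0]
[0.42335834 0.05057062 0.07190515] [0.12314238 4.92822816 3.40811675] 0.18649007097102965 30.000201165676117
bar in tool 34 [ 0.025  0.001 -0.053] bar z by pose [0.4191 0.028  0.1167] [0.3953 0.0322 0.1202]
```

>>> {"api": "send_rows", "payload": {
  "moves": [
    [0,-0.007,0.013,-0.004,0,0],
    [0,-0.015,0.026,-0.009,0,0],
    [0,-0.021,0.04,-0.013,0,0],
    [0,-0.028,0.053,-0.018,0,0],
    [0,-0.035,0.067,-0.022,0,0],
    [0,-0.041,0.08,-0.027,0,0],
    [0,-0.041,0.08,-0.027,0,0]
  ]
}}

```text
time_s: 30.8
position: [0.4235, 0.0508, 0.0501]
tcp_rot: [[-0.981, 0.17, 0.094], [0.194, 0.85, 0.489], [0.003, 0.498, -0.867]]
force: [1.1, 7.5, 3.4]
opening: 0.185
grasp_force: 30.0
```

```bash
python3 arc.py 1 -3 8
python3 - <<'E'
from h import *
s=readout.read_state();P=np.array(s['position']);R=np.array(s['tcp_rot']);print((P+R@[0,0,-.05]).round(4))
E
```

```text
0.5 [-0.0, -0.003, 0.007] [-0.002, 0.0, 0.0]
0.0 [-0.0, -0.007, 0.014] [-0.004, 0.0, 0.0]
-0.5 [-0.0, -0.01, 0.02] [-0.007, 0.0, 0.0]
-1.0 [-0.0, -0.013, 0.027] [-0.009, 0.0, 0.0]
-1.5 [-0.0, -0.016, 0.034] [-0.011, 0.0, 0.0]
-2.0 [-0.0, -0.019, 0.041] [-0.013, 0.0, 0.0]
-2.5 [-0.0, -0.022, 0.048] [-0.016, 0.0, 0.0]
-3.0 [-0.0, -0.025, 0.055] [-0.018, 0.0, 0.0]
[0.42346209 0.05080428 0.05014013] [1.13346619 7.45456513 3.44740422] 0.18494795970476696 29.999206960201263
[0.4187 0.0264 0.0935]
```

>>> {"api": "send_rows", "payload": {
  "moves": [
    [0,-0.003,0.007,-0.002,0,0],
    [0,-0.007,0.014,-0.004,0,0],
    [0,-0.01,0.02,-0.007,0,0],
    [0,-0.01,0.02,-0.007,0,0]
  ]
}}

```text
time_s: 31.2
position: [0.4238, 0.0515, 0.0474]
tcp_rot: [[-0.981, 0.167, 0.098], [0.193, 0.843, 0.501], [0.001, 0.511, -0.86]]
force: [-4.9, -2.1, 32.9]
opening: 0.185
grasp_force: 30.0
```

>>> {"api": "send_rows", "payload": {
  "moves": [
    [0,-0.003,0.007,-0.002,0,0],
    [0,-0.006,0.014,-0.004,0,0],
    [0,-0.006,0.014,-0.004,0,0]
  ]
}}

```text
time_s: 31.5
position: [0.4245, 0.0531, 0.0453]
tcp_rot: [[-0.981, 0.166, 0.101], [0.195, 0.838, 0.51], [-0.0, 0.52, -0.854]]
force: [-5.0, -0.9, 46.3]
opening: 0.184
grasp_force: 30.0
```

```bash
python3 - <<'E'
from h import *
s=readout.read_state();P=np.array(s['position']);R=np.array(s['tcp_rot']);print((P+R@[0,0,-.05]).round(4),s['force'])
Q=[cap('scene') for _ in range(3)];q=Q[0][0];e=np.median([z[1] for z in Q],0);X=cloud('scene',e);L=(X-P)@R
m=(abs(L[...,0])>.012)&(abs(L[...,0])<.05)&(abs(L[...,1])<.02)&(L[...,2]>-.08)&(L[...,2]<-.02)&(q.max(2)<60);print('bar in tool',m.sum(),np.median(L[m],0).round(3),X[m].mean(0).round(4),X[m][:,2].max(),X[m][:,2].min())
E
```

```text
[0.4194 0.0277 0.088 ] [-4.96473534 -0.89359682 46.30550452]
bar in tool 40 [ 0.025  0.002 -0.057] [0.4    0.0303 0.0944] 0.12002142389613418 0.08286209309471274
```

46 N, well above the 15 N snap force, so the lever is at its stop (bar height about 0.0885 by pose). I return it along the arc.

```bash
python3 arc.py 0 40 10; python3 arc.py 40 76 9
```

```text
4.0 [-0.0, 0.029, -0.053] [0.018, 0.0, 0.0]
8.0 [-0.0, 0.061, -0.103] [0.036, 0.0, 0.0]
12.0 [-0.0, 0.097, -0.15] [0.053, 0.0, 0.0]
16.0 [-0.0, 0.136, -0.195] [0.071, 0.0, 0.0]
20.0 [-0.0, 0.178, -0.237] [0.089, 0.0, 0.0]
24.0 [-0.0, 0.223, -0.275] [0.107, 0.0, 0.0]
28.0 [-0.0, 0.271, -0.31] [0.124, 0.0, 0.0]
32.0 [-0.0, 0.32, -0.342] [0.142, 0.0, 0.0]
36.0 [-0.0, 0.372, -0.369] [0.16, 0.0, 0.0]
40.0 [-0.0, 0.425, -0.393] [0.178, 0.0, 0.0]
[0.42450092 0.05312557 0.04529219] [-4.72942003 -2.37035116 45.4248079 ] 0.1855092451791137 29.999804198741913
44.0 [-0.0, 0.055, -0.018] [0.018, 0.0, 0.0]
48.0 [-0.0, 0.11, -0.032] [0.036, 0.0, 0.0]
52.0 [-0.0, 0.167, -0.042] [0.053, 0.0, 0.0]
56.0 [-0.0, 0.224, -0.048] [0.071, 0.0, 0.0]
60.0 [-0.0, 0.281, -0.049] [0.089, 0.0, 0.0]
64.0 [-0.0, 0.338, -0.047] [0.107, 0.0, 0.0]
68.0 [-0.0, 0.395, -0.04] [0.124, 0.0, 0.0]
72.0 [-0.0, 0.451, -0.028] [0.142, 0.0, 0.0]
76.0 [-0.0, 0.507, -0.013] [0.16, 0.0, 0.0]
[0.42450092 0.05312557 0.04529219] [-4.72942003 -2.37035116 45.4248079 ] 0.1855092451791137 29.999804198741913
```

>>> {"api": "send_rows", "payload": {
  "moves": [
    [0,0.029,-0.053,0.018,0,0],
    [0,0.061,-0.103,0.036,0,0],
    [0,0.097,-0.15,0.053,0,0],
    [0,0.136,-0.195,0.071,0,0],
    [0,0.178,-0.237,0.089,0,0],
    [0,0.223,-0.275,0.107,0,0],
    [0,0.271,-0.31,0.124,0,0],
    [0,0.32,-0.342,0.142,0,0],
    [0,0.372,-0.369,0.16,0,0],
    [0,0.425,-0.393,0.178,0,0],
    [0,0.425,-0.393,0.178,0,0]
  ]
}}

```text
time_s: 32.75
position: [0.4327, 0.0885, 0.1805]
tcp_rot: [[-0.982, 0.182, 0.051], [0.189, 0.952, 0.239], [-0.005, 0.245, -0.97]]
force: [-7.7, -8.9, 9.9]
opening: 0.187
grasp_force: 29.9
```

```bash
cat > lidz.py <<'E'
from h import *
for n in('scene','top'):
    d=np.median([cap(n)[1] for _ in range(4)],0);X=cloud(n,d)
    for c,zr in(((.4945,.1025),.069),((.612,-.217),.0525),((.5988,-.2917),.0525)):
        m=(np.hypot(X[...,0]-c[0],X[...,1]-c[1])<.022)&(abs(X[...,2]-zr)<.009);q=X[m]
        if m.sum()<20: print(n,c,m.sum());continue
        A=np.c_[q[:,:2]-c,np.ones(len(q))];s=np.linalg.lstsq(A,q[:,2],rcond=None)[0]
        print(n,c,len(q),'deg',np.degrees(s[:2]).round(2),'z',s[2].round(4),'med',np.median(q[:,2]).round(4))
E
python3 lidz.py; python3 arc.py 40 76 9
```

```text
scene (0.4945, 0.1025) 85 deg [ 1.15 -0.22] z 0.0682 med 0.0683
scene (0.612, -0.217) 99 deg [3.48 1.66] z 0.0537 med 0.0539
scene (0.5988, -0.2917) 107 deg [3.24 0.43] z 0.0538 med 0.0541
top (0.4945, 0.1025) 1
top (0.612, -0.217) 153 deg [-0.48  0.55] z 0.0526 med 0.0526
top (0.5988, -0.2917) 153 deg [1.05 0.05] z 0.0526 med 0.0526
44.0 [-0.0, 0.047, -0.035] [0.018, 0.0, 0.0]
48.0 [-0.001, 0.096, -0.066] [0.036, 0.0, 0.0]
52.0 [-0.001, 0.147, -0.094] [0.053, 0.0, 0.0]
56.0 [-0.001, 0.199, -0.118] [0.071, 0.0, 0.0]
60.0 [-0.001, 0.254, -0.138] [0.089, 0.0, 0.0]
64.0 [-0.002, 0.309, -0.154] [0.107, 0.0, 0.0]
68.0 [-0.002, 0.366, -0.165] [0.124, 0.0, 0.0]
72.0 [-0.002, 0.423, -0.173] [0.142, 0.0, 0.0]
76.0 [-0.002, 0.48, -0.176] [0.16, 0.0, 0.0]
[0.43243642 0.08746374 0.17917786] [-7.09689898 -5.58900042  8.32762173] 0.18632478463685892 29.950848519802094
```

The lid dropped from 72.9 to 68.2 mm in the same view, or 66.8 mm with the reference bias removed (home is 66.5). It is fully home, so I raise the lever the rest of the way.

>>> {"api": "send_rows", "payload": {
  "moves": [
    [0,0.047,-0.035,0.018,0,0],
    [0,0.096,-0.066,0.036,0,0],
    [0,0.147,-0.094,0.053,0,0],
    [0,0.199,-0.118,0.071,0,0],
    [0,0.254,-0.138,0.089,0,0],
    [0,0.309,-0.154,0.107,0,0],
    [0,0.366,-0.165,0.124,0,0],
    [0,0.4,-0.17,0.142,0,0],
    [0,0.43,-0.173,0.16,0,0],
    [0,0.443,-0.174,0.16,0,0],
    [0,0.443,-0.174,0.16,0,0]
  ]
}}

```text
time_s: 34.25
position: [0.4523, 0.1843, 0.2508]
tcp_rot: [[-0.981, 0.192, 0.004], [0.192, 0.981, 0.0], [-0.004, 0.001, -1.0]]
force: [-5.4, -2.2, 10.8]
opening: 0.185
grasp_force: 30.0
```

```bash
python3 - <<'E'
from h import *
s=readout.read_state();P=np.array(s['position']);R=np.array(s['tcp_rot']);print(P,R.round(3).tolist(),(P+R@[0,0,-.052]).round(4),s['force'])
E
```

```text
[0.45232967 0.18430221 0.25078088] [[-0.981, 0.192, 0.004], [0.192, 0.981, 0.0], [-0.004, 0.001, -1.0]] [0.4521 0.1843 0.3028] [-5.43895383 -2.2155157  10.77750955]
```

>>> {"api": "send_rows", "payload": {
  "moves": [
    [0,0.01,-0.005,0,0,0],
    [0,0.018,-0.01,0,0,0],
    [0,0.018,-0.01,0,0,0],
    [0,0.018,-0.01,0,0,0]
  ]
}}

```text
time_s: 34.65
position: [0.453, 0.1888, 0.2519]
tcp_rot: [[-0.981, 0.195, 0.003], [0.195, 0.981, 0.002], [-0.002, 0.003, -1.0]]
force: [-3.5, -0.7, 6.6]
opening: 0.185
grasp_force: 30.0
```

>>> {"api": "send_rows", "payload": {
  "moves": [
    [0,0,0,0,0,0],
    [0,0,0,0,0,0],
    [0,0,0,0,0,0],
    [0,0,0,0,0,0],
    [0,0,0,0,0,0]
  ],
  "grip": 0.6
}}

```text
time_s: 35.15
position: [0.4525, 0.1889, 0.2511]
tcp_rot: [[-0.981, 0.195, 0.001], [0.195, 0.981, 0.003], [-0.0, 0.003, -1.0]]
force: [-0.9, -0.2, -0.6]
opening: 0.545
grasp_force: 0.0
```

>>> {"api": "send_rows", "payload": {
  "moves": [
    [0,0,-0.05,0,0,0],
    [0,0,-0.12,0,0,0],
    [0,0,-0.22,0,0,0],
    [0,0,-0.28,0,0,0],
    [0,-0.1,-0.28,0,0,0],
    [0,-0.3,-0.28,0,0,0],
    [0,-0.5,-0.28,0,0,0],
    [0,-0.7,-0.28,0,0,0],
    [0,-0.9,-0.28,0,0,0],
    [0,-1.0,-0.28,0,0,0],
    [0,-1.0,-0.28,0,0,0]
  ]
}}

```text
time_s: 36.25
position: [0.4033, -0.0593, 0.3206]
tcp_rot: [[-0.98, 0.201, 0.001], [0.201, 0.98, 0.002], [-0.001, 0.002, -1.0]]
force: [0.3, -0.1, -0.1]
opening: 0.606
grasp_force: 0.0
```

>>> {"api": "send_rows", "payload": {
  "moves": [
    [0,-0.15,0,0,0,0],
    [0,-0.3,0,0,0,0],
    [0,-0.5,0,0,0,0],
    [0,-0.7,0,0,0,0],
    [0,-0.7,0,0,0,0]
  ]
}}

```text
time_s: 36.75
position: [0.3695, -0.2332, 0.3201]
tcp_rot: [[-0.98, 0.201, 0.001], [0.201, 0.98, -0.0], [-0.001, 0.0, -1.0]]
force: [0.2, 1.2, -0.1]
opening: 0.603
grasp_force: 0.0
```

```bash
python3 lidz.py; python3 - <<'E'
from h import *
p,d=cap('top');X=cloud('top',d)
L=(X[...,2]>.29)&(X[...,2]<.33)&(abs(X[...,0]-.46)<.06)&(abs(X[...,1]-.19)<.05)&(p.astype(int).sum(2)<160);print('grip',L.sum(),X[L].mean(0).round(4),X[L].min(0).round(3),X[L].max(0).round(3))
for c,z in(((.4945,.1025),.0665),((.612,-.217),.0525),((.5988,-.2917),.0525)):
    m=(np.hypot(X[...,0]-c[0],X[...,1]-c[1])<.045)&(abs(X[...,2]-z)<.009);v,u=np.nonzero(m);print(c,len(u),ray('top',u.mean(),v.mean(),z).round(4))
print(readout.read_state()['time_s'],readout.read_state()['force'])
E
```

```text
scene (0.4945, 0.1025) 82 deg [ 0.85 -1.03] z 0.0683 med 0.0684
scene (0.612, -0.217) 97 deg [3.86 1.89] z 0.0539 med 0.054
scene (0.5988, -0.2917) 104 deg [2.85 2.01] z 0.0538 med 0.0542
top (0.4945, 0.1025) 160 deg [ 0.65 -0.75] z 0.0665 med 0.0665
top (0.612, -0.217) 154 deg [1.05 0.15] z 0.0523 med 0.0522
top (0.5988, -0.2917) 154 deg [-0.48 -1.  ] z 0.0526 med 0.0527
grip 60 [0.4565 0.1884 0.3127] [0.422 0.172 0.308] [0.497 0.202 0.317]
(0.4945, 0.1025) 273 [0.4921 0.1014 0.0665]
(0.612, -0.217) 263 [ 0.6119 -0.2171  0.0525]
(0.5988, -0.2917) 263 [ 0.5987 -0.2917  0.0525]
37.2 [ 0.7571213   0.36758279 -0.32336401]
```

The lid top is at 66.5 mm and flat, the lever is fully raised, and the closed tins have not moved. I hand it in.

```bash
python3 -c "
from rig import ticket
print(ticket.hand_in())"
```

```text
the job is handed in; nothing more can be done
None
```

The job is handed in: the tin stands in the ring with its lid fully home (top at 66.5 mm), the lever is back up, and the two closed tins have not moved; one risk is that the wrist force reached 46 N at the lever stop, under the 120 N limit, but I could not tell whether the gripper body carried any of it (limit 40 N).

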